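Stand the tipped glue bottles back in the organiser lane

TASK

Two glue bottles, one square and one eight-sided, have tipped out of the clear organiser's lane and lie on the desk. Stand both upright in the lane, cap up and foot flat on its floor, one in each of the two gaps between the can, the carton and the jar. Do not drop them, leave those three neighbours standing where they are, and leave everything else on the desk and shelves in its place.

Things in the scene. Friction and masses are not known exactly. Their poses are not given: they have to be found in the camera images.
- square_bottle: white plastic glue bottle with a square body, 130 mm long from foot to cap: body 44 x 44 mm in section and 90 mm long, a 10 mm shoulder narrowing to the neck, then a round grey cap 26 mm in diameter and 30 mm long. 0.08 to 0.17 kg. Starts lying on a flat side on the desk. Origin on its axis, 60 mm from the foot; z runs along the bottle from foot to cap; x and y are square to the flat sides. It may be gripped firmly.
- octagon_bottle: white plastic glue bottle with an eight-sided body, 145 mm long from foot to cap: body 44 mm across its flats and 105 mm long, a 10 mm shoulder narrowing to the neck, then a round grey cap 26 mm in diameter and 30 mm long. 0.09 to 0.19 kg. Starts lying on a flat side on the desk. Origin on its axis, 60 mm from the foot; z runs along the bottle from foot to cap; x and y are square to flat sides. It may be gripped firmly.
- lane: clear acrylic organiser, fixed, its lane in front and a raised tier behind it. Origin on the desk under the middle of the lane; y runs along the lane, x across it, away from the robot. The lane's floor is 4 mm above the desk, 60 mm wide (x) and 316 mm long (y), with clear lips all round 3 mm thick whose tops are 16 mm above the desk. The raised tier's front edge lies 72 mm behind the lane's middle line and is 83 mm high; it reaches back to x = 172 mm.
- gap_left (a point): middle of the free gap in the lane between the middle and the left (+y) neighbour, on the lane's floor; axes as the lane's. The gap is 71 to 81 mm long between the neighbours.
- gap_right (a point): middle of the free gap in the lane between the middle and the right (-y) neighbour, on the lane's floor; axes as the lane's. The same size.
- can: aluminium can standing in the lane, 50 mm in diameter, 135 mm tall, loose, 0.25 kg. Origin under its centre.
- carton: cardboard carton standing in the lane, 46 x 46 x 140 mm tall, loose, 0.22 kg. Origin under its centre.
- jar: amber glass jar with a black lid standing in the lane, 48 mm in diameter, 130 mm tall, loose, 0.28 kg. Origin under its centre. Can, carton and jar stand in the lane about 124 mm apart (middle to middle), in any order.
- mug: white ceramic mug standing on the desk, 80 mm in diameter, 95 mm tall, handle to its +y side (about 35 mm out). Origin under its centre.
- pencil: black mechanical pencil lying on the desk between the lane and the bottles, 137 mm long (along its x), 9 mm thick. Origin under its middle.
- protractor: clear plastic half-round protractor lying flat on the desk, 120 mm along y, from x = -12 to 60 mm, 3 mm thick. Origin under the middle of its straight edge.
- eraser: yellow eraser, 26 x 60 x 14 mm, on the raised tier behind the lane. Origin under its centre.
- compass: steel drawing compass lying on the lower level of the second clear organiser, 125 mm long (along its x), 16 mm thick. Origin at the level's surface under its middle.
- rack: second clear acrylic tiered organiser, fixed, at the right of the desk: 210 mm deep (x) by 210 mm wide (y), levels 52 and 112 mm high, back wall 130 mm. Origin on the desk under its centre.
- stapler: black stapler standing on the desk, 125 x 34 x 46 mm tall. Origin under its centre, x along it.
- tape: tape dispenser on the desk, 130 x 50 mm, 72 mm tall. Origin under its centre, x along it.
Mind the look-alikes: they are no part of the job. What is shaped like the can but red is not meant.

How it is judged:
At the end, for the whole second after the job is handed in: One bottle per gap, either way: centre within 22 mm of the gap's middle, on the lane floor (-3 to +4 mm), tilt under 0.07 rad, at rest. Can, carton, jar: tilt under 0.07 rad, at rest, moved under 15 mm. Mug, pencil, protractor, eraser, compass, stapler, tape: moved under 30 mm ((((horizontal distance between square_bottle and gap_left below 0.022 m and z of square_bottle in the frame of gap_left between 0.057 and 0.064 m) and (horizontal distance between octagon_bottle and gap_right below 0.022 m and z of octagon_bottle in the frame of gap_right between 0.057 and 0.064 m)) or ((horizontal distance between octagon_bottle and gap_left below 0.022 m and z of octagon_bottle in the frame of gap_left between 0.057 and 0.064 m) and (horizontal distance between square_bottle and gap_right below 0.022 m and z of square_bottle in the frame of gap_right between 0.057 and 0.064 m))) and angle between each of square_bottle, octagon_bottle, can, carton, jar's own z axis and vertical below 0.07 rad and linear speed of each of square_bottle, octagon_bottle, can, carton, jar below 0.02 m/s and distance of each of can, carton, jar from where it was at the start of the episode below 0.015 m and distance of each of mug, pencil, protractor, eraser, compass, stapler, tape from where it was at the start of the episode below 0.03 m); the robot touches nothing.
It fails at once if a neighbour in the lane (can, carton or jar) is knocked over (angle between any of can, carton, jar's own z axis and vertical above 0.4 rad).
It fails at once if a bottle is dropped, or falls over after it was stood up ((contact force between square_bottle and the fingers below 0.05 N and linear speed of square_bottle above 0.55 m/s) or (contact force between octagon_bottle and the fingers below 0.05 N and linear speed of octagon_bottle above 0.55 m/s)).
It fails at once if another thing on the desk or the shelves is shoved away or knocked over (moved more than 40 mm) (distance of any of mug, pencil, protractor, eraser, compass, stapler, tape from where it was at the start of the episode above 0.04 m).
It also fails if it takes over 72 s, if anything falls off the work surface, if the arm or the gripper's body presses on something with over 40 N, if the wrist force passes 120 N, or if a joint passes its speed limit or range.

ROBOT

A 6-joint arm with a two-finger parallel gripper is mounted at the origin on the work surface. World frame = base frame: x ahead of the robot, y to its left, z up, the work surface at z = 0. Lengths are in m, angles in rad, forces in N, time in s.
With the tool pointing down it reaches from about 0.3 to 0.85 m from the base axis. Payload 4.2 kg.
Tool frame: the origin (TCP) lies at the very end of the fingers, on their centre line; the grasp point (between the pads) lies 19 mm behind it; z points along the fingers, y is the direction in which the jaws open and shut (so a half turn about z gives the same grasp; the last joint's range is limited). The gripper opens to 91 mm and grips with 3 to 60 N. Pads are 32 mm wide; open, the fingers measure 118 mm over their backs; the gripper's body (76 mm by 178 mm) begins 60 mm behind the grasp point.
Start: joints at [-1.125, 0.32, 1.565, -0, 1.257, -0.02], TCP at [0.258, -0.514, 0.186] pointing down, gripper open.
Joint ranges: [-3.11, 3.11], [-0.84, 2.01], [0.21, 2.61], [-1.34, 4.49], [0.05, 2.63], [-2.56, 2.56]. Speed limits (rad/s): [2.57, 2.57, 3.14, 3.14, 3.14, 3.14].

INTERFACE

Orientations are given as [roll, pitch, yaw] about the fixed x, y, z axes, in that order (R = Rz(yaw) Ry(pitch) Rx(roll)).
In Python, from cell import observe, snapshot, camera_params, hand_in, recognise gives the robot as it stands.
- The arm moves only by the tool servo_tool, never from a script. Its argument "increments" is a list of rows, each an object with "rot": the turn, a rotation vector about the tool's x, y, z in rad, a list of three; "linear": the shift along the tool's x, y, z in mm, a list of three; "grip": the opening, from -1 (shut) to 1 (fully open), so that 0 is half open. A call has 1 to 8 rows; each row shifts and turns the commanded pose from where the row before left it, along the tool's axes as they then stand; what a row does not reach is not made up. A row lasts 1/12 s, in which the tool goes at most 41.7 mm and 7.16 degrees, less where a joint would pass 70% of its speed; a pose out of reach is approached as far as the arm can. A call with a gripper value outside its range is refused whole. The fingers move at their own pace and stop on an object; the grip force is fixed at half the most. Time passes only in rows, so rows that do not move let the fingers close. It gives the time, the measured TCP pose, the force and the opening at its end, in the units of the state.
- observe(): the state, without advancing time (a new reading comes with each control period).
- snapshot(name): name is "scene" or "side" or "wrist"; returns (picture, depth): 384x512x3 uint8, red, green, blue; 384x512 float32, m along the optical axis (not along the pixel's ray), 0 where there is no reading.
- camera_params(name): a dict with "fx", "fy", "cx", "cy" (pixels), "R" (3x3) and "t" (3): a world point X has camera coordinates R X + t. Camera axes: x right, y down, z forward; pixel columns grow to the right and rows downward; lengths in m; the calibration is good to about 2 mm. A picture is of the moment at which its call begins: read the wrist's pose just before it. camera_params takes no time and is no camera call; for the wrist camera it gives the pose at the moment of the call.
- hand_in(): hands the job in, once; it reports no verdict.
Trained networks look in the newest picture that a camera, given by its name, has taken for a name from the list of things; names that differ only in an ending like _2 or _b are one class to them, and where a whole thing is asked for, a point or a joint stands for the part that bears it (a point fixed in the world has none). Each returns a list of dicts, best first, with "score" (0 to 1); they miss things now and then, are a little off and sometimes report something else, mostly with a low value. They report only what shows in the picture. A call takes as long as a camera call. They do not tell look-alikes from the thing itself.
- recognise(thing, camera): "box" ([left, top, right, bottom] in pixels, round what is visible of it).
The state is a dict: "time": time; "qpos": joint angles; "qd": joint speeds; "tau": joint torques, N m; "position": TCP position; "tool_rot": TCP orientation; "force": force on the tool from outside, world axes, zero at the start; "torque": the same for the moment, N m; "width": finger opening in m.
Only numpy, scipy, OpenCV 4.12 (cv2) and the standard library are available. Lean on these libraries where they do the work, as an engineer would, in place of code of your own. Each camera call takes 0.05 s, during which the arm holds its last target.

## Working session

There is one attempt and no reset: what is moved stays moved. The work goes in short steps, Python scripts to look and compute and a tool call to move; the robot and the scene stay as the last step left them, time stands still between calls to the robot, and variables do not carry over. Pictures are saved under pics/ and viewed, and the job is handed in when it is done.

Besides the shell and the picture viewer there is one more tool, called after "Call:" in YAML: its name, and indented under it one key for each argument. servo_tool: Moves the arm, as the interface text tells. Its arguments: {"type":"object","properties":{"increments":{"type":"array"}},"required":["increments"]}

```bash
ls; mkdir -p pics; python3 - <<'E'
from cell import *
import cv2,numpy as np
print(observe())
for n in ["scene","side","wrist"]:
    p,d=snapshot(n); cv2.imwrite(f"pics/{n}0.png",p[:,:,::-1]); np.save(f"pics/{n}0d.npy",d)
    print(n,camera_params(n))
    if n!="wrist":
        for t in ["square_bottle","octagon_bottle","can","carton","jar","pencil","protractor","mug","lane"]:
            print(t,[(np.round(r["box"]).tolist(),round(r["score"],2)) for r in recognise(t,n)][:4])
print(observe()["time"])
E
```

```text
pics
{'time': 0.0, 'qpos': array([-1.12495720e+00,  3.20310329e-01,  1.56569940e+00,  2.06284810e-05,
        1.25737264e+00, -2.00000643e-02]), 'qd': array([-2.24719291e-04,  3.20347032e-04, -5.31302751e-04,  1.37207950e-03,
       -9.11699025e-04, -7.04564096e-05]), 'tau': array([-2.39941408e-03, -4.12472534e+01, -2.31977105e+01,  7.23876245e-02,
        4.56385652e-02, -1.32875443e-04]), 'position': array([ 0.25804051, -0.5132234 ,  0.18530183]), 'tool_rot': array([-3.13980369e+00, -5.54002236e-05,  4.65832762e-01]), 'force': array([ 0.53021948, -0.49922579,  0.19579783]), 'torque': array([-0.01212743,  0.03265368,  0.05375568]), 'width': 0.09119132125837762}
scene {'fx': 354.6598186346873, 'fy': 354.6598186346873, 'cx': 255.06768278376342, 'cy': 195.3099886316413, 'R': array([[ 0.4353194 ,  0.9002037 , -0.01141589],
       [ 0.70606617, -0.34925078, -0.61603122],
       [-0.55854059,  0.26010997, -0.78763901]]), 't': array([-0.29604082, -0.323255  ,  1.47777605])}
square_bottle [([252.0, 162.0, 291.0, 186.0], 0.71)]
octagon_bottle [([168.0, 188.0, 214.0, 206.0], 0.92)]
can [([176
[... 1033 characters left out ...]
arton [([207.0, 168.0, 231.0, 212.0], 0.88)]
jar [([230.0, 152.0, 247.0, 191.0], 0.65)]
pencil [([367.0, 143.0, 384.0, 169.0], 0.58), ([267.0, 183.0, 290.0, 198.0], 0.47)]
protractor [([192.0, 249.0, 231.0, 281.0], 0.77)]
mug [([164.0, 203.0, 204.0, 248.0], 0.81), ([206.0, 170.0, 232.0, 211.0], 0.55)]
lane [([173.0, 136.0, 276.0, 216.0], 0.7)]
wrist {'fx': 298.47682635004963, 'fy': 298.47682635004963, 'cx': 256.0828634018763, 'cy': 194.66802314541695, 'R': array([[ 4.48790528e-01, -8.93636784e-01,  6.00499784e-04],
       [-8.65177847e-01, -4.34329825e-01,  2.50648950e-01],
       [-2.23728307e-01, -1.13008414e-01, -9.68077860e-01]]), 't': array([-0.57542487, -0.02750782,  0.38983362])}
1.05
```

```bash
python3 - <<'E'
import cv2
a=cv2.imread("pics/scene0.png"); b=cv2.imread("pics/side0.png")
cv2.imwrite("pics/sc1.png",cv2.resize(a[140:320,140:400],None,fx=3,fy=3,interpolation=cv2.INTER_CUBIC))
cv2.imwrite("pics/si1.png",cv2.resize(b[110:300,150:400],None,fx=3,fy=3,interpolation=cv2.INTER_CUBIC))
E
```

```text
(no output)
```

View pics/sc1.png

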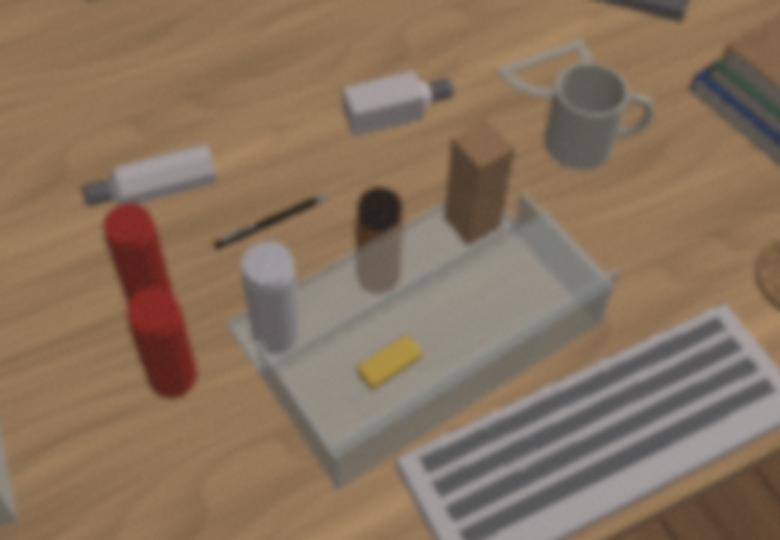

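View pics/si1.png

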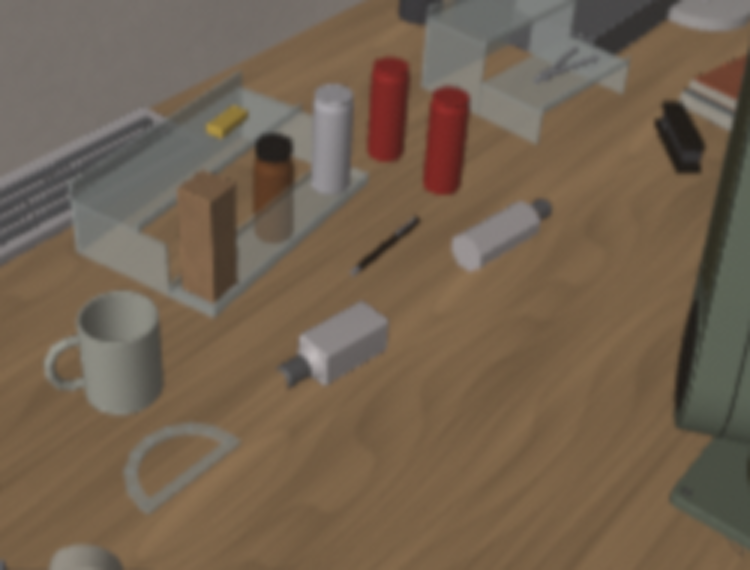

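View pics/scene0.png

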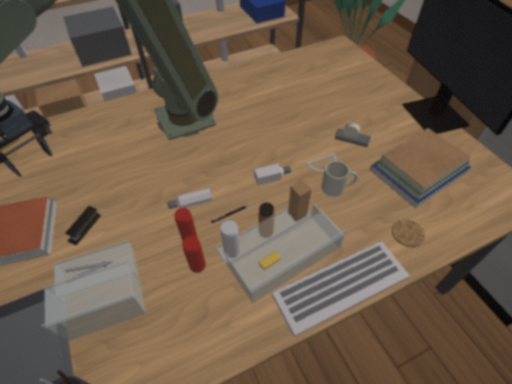

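The two bottles are at scene (268,174), the square one with its cap to the right, and (191,197), the octagon with its cap to the left. In the lane are the can at (231,238), the jar at (266,220) and the carton at (299,200). Look-alikes are the red cans at (186,224) and (193,255), which are not wanted. The white can at (231,238) and the mug at (336,178) could pass for bottles. Next I'll measure positions.

```bash
cat > h.py <<'E'
import numpy as np,cv2
from cell import *
def cloud(d,c):
    v,u=np.mgrid[0:d.shape[0],0:d.shape[1]]
    X=np.stack([(u-c["cx"])/c["fx"]*d,(v-c["cy"])/c["fy"]*d,d],-1)
    W=(X-c["t"])@c["R"]
    W[d==0]=np.nan
    return W
E
python3 - <<'E'
from h import *
np.set_printoptions(precision=4,suppress=True)
for n in ["scene","side"]:
    d=np.load(f"pics/{n}0d.npy"); W=cloud(d,camera_params(n)); np.save(f"pics/{n}W.npy",W)
    p=cv2.imread(f"pics/{n}0.png")
    boxes={"scene":dict(sq=[250,160,293,188],oc=[166,186,216,208],pencil=[208,203,252,226],can=[220,218,242,260],jar=[257,200,275,240],carton=[286,175,313,222]),
     "side":dict(sq=[240,206,282,240],oc=[298,176,335,202],can=[250,136,270,176],jar=[230,152,249,193],carton=[206,166,232,213],pencil=[267,180,292,202])}[n]
    for k,b in boxes.items():
        P=W[b[1]:b[3],b[0]:b[2]].reshape(-1,3); P=P[~np.isnan(P[:,0])]
        if k in("sq","oc"):
            Q=P[(P[:,2]>.012)&(P[:,2]<.07)]
        else: Q=P[P[:,2]>(.10 if k!="pencil" else .004)]
        if len(Q)<5: print(n,k,"few");continue
        xy=Q[:,:2]
        r=cv2.minAreaRect(xy.astype(np.float32)*1000)
        print(n,k,len(Q),"z",np.percentile(Q[:,2],[5,50,95]),"rect mm",r, "mean",xy.mean(0))
    m=W[...,2]; print("desk z", np.nanmedian(W[235:250,300:340,2]) if n=="side" else np.nanmedian(W[150:160,200:240,2]))
E
```

```text
scene sq 463 z [0.0165 0.0412 0.0458] rect mm ((455.76116943359375, 179.01882934570312), (130.24342346191406, 46.65791702270508), 82.5901870727539) mean [0.4611 0.1673]
scene oc 525 z [0.0173 0.0359 0.0455] rect mm ((437.4200744628906, -124.89008331298828), (144.73060607910156, 43.832862854003906), 81.3336181640625) mean [ 0.4459 -0.1194]
scene pencil 181 z [0.0044 0.01   0.1401] rect mm ((576.898681640625, -47.47578430175781), (141.49789428710938, 173.3558349609375), 60.06024169921875) mean [ 0.5784 -0.0397]
scene can 324 z [0.1054 0.1368 0.1406] rect mm ((669.5761108398438, -72.65190124511719), (47.9328498840332, 46.808284759521484), 62.597782135009766) mean [ 0.6749 -0.0744]
scene jar 243 z [0.1036 0.1316 0.1355] rect mm ((653.0128173828125, 51.44570541381836), (44.6274528503418, 44.97621154785156), 3.405782699584961) mean [0.6579 0.0491]
scene carton 366 z [0.1042 0.141  0.1454] rect mm ((637.6708984375, 174.39598083496094), (47.404518127441406, 48.13113784790039), 6.8778910636901855) mean [0.6432 0.1697]
desk z -0.0001647516119736244
side sq 547 z [0.0166 0.0401 0.0458] rect mm 
[... 302 characters left out ...]
92 z [0.1038 0.1285 0.1403] rect mm ((666.5086059570312, -70.0715560913086), (46.805023193359375, 49.36002731323242), 65.55693817138672) mean [ 0.66   -0.0638]
side jar 177 z [0.1024 0.1263 0.1357] rect mm ((650.7840576171875, 53.94801330566406), (42.95331954956055, 46.757179260253906), 89.93195343017578) mean [0.6452 0.0583]
side carton 332 z [0.1034 0.1333 0.1455] rect mm ((634.1077270507812, 172.8161163330078), (50.37732696533203, 53.257564544677734), 4.762988090515137) mean [0.628  0.1813]
side pencil 77 z [0.0051 0.0082 0.0119] rect mm ((537.7654418945312, -20.31140899658203), (45.17014694213867, 130.63058471679688), 18.26083755493164) mean [ 0.5348 -0.0192]
desk z 8.949456063201598e-05
```

Call:
servo_tool:
  increments:
    - {"rot": [0, 0, 0], "linear": [30, -22, -6], "grip": 1}
    - {"rot": [0, 0, 0], "linear": [30, -22, -6], "grip": 1}
    - {"rot": [0, 0, 0], "linear": [30, -22, -6], "grip": 1}
    - {"rot": [0, 0, 0], "linear": [30, -22, -6], "grip": 1}
    - {"rot": [0, 0, -0.12], "linear": [0, 0, -10], "grip": 1}
    - {"rot": [0, 0, -0.12], "linear": [0, 0, -10], "grip": 1}
    - {"rot": [0, 0, -0.12], "linear": [0, 0, 0], "grip": 1}
    - {"rot": [0, 0, -0.12], "linear": [0, 0, 0], "grip": 1}

```text
time: 1.72
position: [0.3265, -0.3812, 0.2311]
tool_rot: [3.14, 0.001, 0.953]
force: [-0.3, -0.7, -0.8]
width: 0.0912
```

```bash
cat >> h.py <<'E'
import json,os
def log():
    s=observe(); 
    L=json.load(open("log.json")) if os.path.exists("log.json") else []
    L.append([s["qpos"].tolist(),s["position"].tolist(),s["tool_rot"].tolist()]); json.dump(L,open("log.json","w"))
    return s
E
python3 - <<'E'
import json
json.dump([[[-1.12495720e+00,3.20310329e-01,1.56569940e+00,2.06284810e-05,1.25737264e+00,-2.00000643e-02],[0.25804051,-0.5132234,0.18530183],[-3.13980369,-5.54e-05,.465832762]]],open("log.json","w"))
from h import *
print(log())
E
```

```text
{'time': 1.7167, 'qpos': array([-8.85488911e-01,  1.75791349e-01,  1.64708646e+00, -5.02032486e-05,
        1.31661401e+00, -2.67237875e-01]), 'qd': array([-7.53023606e-03,  1.15106889e-02,  1.58149929e-02,  1.20807882e-03,
        4.51108329e-04, -1.42671090e+00]), 'tau': array([  0.24966977, -34.47227955, -24.18484747,   0.07405779,
         0.04335668,   1.18655629]), 'position': array([ 0.32648301, -0.38123653,  0.23110646]), 'tool_rot': array([3.13957923e+00, 6.01653907e-04, 9.52557257e-01]), 'force': array([-0.27916277, -0.68484075, -0.77042509]), 'torque': array([ 0.00834706, -0.02657486,  0.04052427]), 'width': 0.09117461072359553}
```

Call:
servo_tool:
  increments:
    - {"rot": [0, 0, -0.12], "linear": [20, 0, 0], "grip": 1}
    - {"rot": [0, 0, -0.12], "linear": [20, 0, 0], "grip": 1}
    - {"rot": [0, 0, -0.12], "linear": [20, 0, 0], "grip": 1}
    - {"rot": [0, 0, -0.12], "linear": [20, 0, 0], "grip": 1}
    - {"rot": [0, 0.12, 0], "linear": [0, 0, 0], "grip": 1}
    - {"rot": [0, 0.12, 0], "linear": [0, 0, 0], "grip": 1}
    - {"rot": [0, 0.12, 0], "linear": [0, 0, 0], "grip": 1}
    - {"rot": [0, 0.12, 0], "linear": [0, 0, 0], "grip": 1}

```text
time: 2.38
position: [0.3608, -0.31, 0.2315]
tool_rot: [3.138, -0.483, 1.429]
force: [0.4, 0.2, -0.7]
width: 0.0912
```

```bash
python3 - <<'E'
from h import *
s=log(); print(s["qpos"],s["position"],s["tool_rot"])
E
```

```text
[-0.97748108  0.33014235  1.53925269  0.32066471  1.63716193 -0.87242356] [ 0.36077062 -0.3099586   0.23152724] [ 3.13784983 -0.48315915  1.42856042]
```

```bash
cat > fk.py <<'E'
import numpy as np,json
from scipy.spatial.transform import Rotation as Ro
from scipy.optimize import least_squares
def fk(q,p):
    a1,d1,L1,e,L2,T=p
    R1=Ro.from_euler('z',q[0]); Y=lambda a:Ro.from_euler('y',a); Z=lambda a:Ro.from_euler('z',a)
    R2=R1*Y(q[1]); R3=R2*Y(q[2]); R4=R3*Z(q[3]); R5=R4*Y(q[4]); R6=R5*Z(q[5])
    P=R1.apply([a1,0,d1])+R2.apply([0,0,L1])+R3.apply([e,0,L2])+R6.apply([0,0,T])
    return P,R6
def fit(reg=1e-3):
    L=json.load(open("log.json"))
    p0=np.array([0.0,.3,.4,0,.4,.25])
    f=lambda p:np.concatenate([np.concatenate([fk(q,p)[0]-np.array(x) for q,x,r in L]),reg*(p-p0)])
    s=least_squares(f,p0); return s.x,f(s.x)[:-6]
if __name__=="__main__":
    np.set_printoptions(precision=5,suppress=True)
    p,r=fit(); print(p); print(r*1e3)
    for q,x,rr in json.load(open("log.json")):
        Rm=Ro.from_euler('xyz',rr); print((fk(q,p)[1].inv()*Rm).as_rotvec())
E
python3 fk.py
```

```text
[0.08327 0.5135  0.8633  0.643   0.44099 0.3998 ]
[-10.38587  -4.93639  -0.25051  -8.92024  -7.26088  -0.08512  -0.0318
  -0.08028   0.33542]
[-0.     -0.      1.5708]
[-0.     -0.      1.5708]
[0.     0.     1.5708]
```

Call:
servo_tool:
  increments:
    - {"rot": [0, 0.12, 0], "linear": [20, 0, -30], "grip": 1}
    - {"rot": [0, 0.12, 0], "linear": [20, 0, -30], "grip": 1}
    - {"rot": [0, 0, 0], "linear": [0, 30, -20], "grip": 1}
    - {"rot": [0, 0, 0], "linear": [0, 30, -20], "grip": 1}

```text
time: 2.72
position: [0.4158, -0.343, 0.3327]
tool_rot: [-3.141, -0.72, 1.422]
force: [0.8, -0.8, -0.1]
width: 0.0911
```

```bash
python3 - <<'E'
from h import *
s=log(); print(s["qpos"],s["position"],s["tool_rot"])
E
```

```text
[-1.00693193  0.49236026  1.15253799  0.50129602  2.02926148 -0.75670039] [ 0.41582927 -0.34301837  0.33266983] [-3.14067862 -0.7204999   1.42151154]
```

Call:
servo_tool:
  increments:
    - {"rot": [0, 0, 0], "linear": [0, 35, 0], "grip": 1}
    - {"rot": [0, 0, 0], "linear": [0, 35, 0], "grip": 1}
    - {"rot": [0, 0, 0], "linear": [0, 35, 0], "grip": 1}
    - {"rot": [0, 0, 0], "linear": [0, 35, 0], "grip": 1}

```text
time: 3.05
position: [0.5562, -0.3615, 0.332]
tool_rot: [3.142, -0.72, 1.425]
force: [0.3, -0.7, 1.1]
width: 0.0913
```

```bash
sed -i 's/a1,d1,L1,e,L2,T=p/a1,d1,L1,e,L2,T,b=p/; s/\[a1,0,d1\]/[a1,b,d1]/; s/0,.4,.25\]/0,.4,.25,0]/; s/\[:-6\]/[:-7]/; s/reg=1e-3/reg=1e-4/' fk.py
python3 - <<'E'
from h import *
s=log(); print(s["qpos"],s["position"],s["tool_rot"])
E
python3 fk.py
```

```text
[-0.86865917  0.68850915  0.80250902  0.60481165  2.08820369 -0.53560145] [ 0.55615749 -0.36152425  0.33204503] [ 3.14153998 -0.71958674  1.42524128]
[0.      0.1403  0.5918  0.0252  0.417   0.36346 0.0115 ]
[-0.       0.00001  0.       0.00001 -0.00001 -0.      -0.       0.00001
  0.00001 -0.      -0.      -0.      -0.      -0.       0.     ]
[-0.     -0.      1.5708]
[-0.     -0.      1.5708]
[0.     0.     1.5708]
[0.     0.     1.5708]
[-0.      0.      1.5708]
```

```bash
cat > ik.py <<'E'
from fk import *
P=fit()[0]
lo=np.array([-3.11,-.84,.21,-1.34,.05,-2.56]);hi=np.array([3.11,2.01,2.61,4.49,2.63,2.56])
OFF=Ro.from_euler('z',np.pi/2)
def tool(q):
    p,R=fk(q,P); return p,R*OFF
def ik(pos,R,q0,n=1,rng=np.random.default_rng(0)):
    def f(q):
        p,r=tool(q); return np.concatenate([(p-pos)*5,(r.inv()*R).as_rotvec()])
    best=None
    for i in range(n):
        s=q0 if i==0 else rng.uniform(lo,hi)
        s=np.clip(s,lo+1e-3,hi-1e-3)
        r=least_squares(f,s,bounds=(lo,hi))
        c=np.linalg.norm(r.fun)
        if best is None or c<best[0]: best=(c,r.x)
        if n>1 and c<1e-5: yield_sols.append(r.x)
    return best
yield_sols=[]
def frame(x,z):
    x=np.array(x,float);z=np.array(z,float);x/=np.linalg.norm(x);z/=np.linalg.norm(z)
    return Ro.from_matrix(np.stack([x,np.cross(z,x),z],1))
ang=np.deg2rad(7.4)
lx=np.array([np.cos(ang),np.sin(ang),0]);up=np.array([0,0,1.])
import types
B={}
for n,c,a,sgn,L,gap in [("oc",(.4363,-.1243),82.3+180,-1,145,(.660,-.0094)),("sq",(.4545,.179),81.8,1,130,(.644,.113))]:
    a=np.deg2rad(a);cap=np.array([np.cos(a),np.sin(a),0])
    C=np.array([*c,.022])+cap*(L/2-15)/1000
    F=np.array([*gap,.004+(L-15)/1000])
    B[n]=types.SimpleNamespace(cap=cap,C=C,F=F,sgn=sgn)
def grasp(n,d,s):
    b=B[n]; t=-up*np.cos(d)-b.cap*np.sin(d); x=b.cap*np.cos(d)-up*np.sin(d)
    return b.C+t*s, frame(b.sgn*x,t)
def final(n,d,s,dz=0):
    b=B[n]; t=lx*np.cos(d)-up*np.sin(d); x=up*np.cos(d)+lx*np.sin(d)
    return b.F+t*s+up*dz, frame(b.sgn*x,t)
E
python3 - <<'E'
from ik import *; import ik
np.set_printoptions(precision=2,suppress=True)
for n in ["oc","sq"]:
  for d in [0,15,30,45,60]:
    s={0:.017,15:.014,30:.012,45:.009,60:.008}[d]
    for nm,f in (("grasp",grasp),("final",final)):
        ik.yield_sols.clear(); pos,R=f(n,np.deg2rad(d),s)
        b=ik.ik(pos,R,np.zeros(6),25)
        u=[]
        for q in ik.yield_sols:
            if not any(np.abs(q-v).max()<.02 for v in u): u.append(q)
        print(n,d,nm,"best err %.4f"%b[0],*u)
E
```

```text
oc 0 grasp best err 0.0000 [-0.42  0.35  2.06 -0.    0.73 -0.29]
oc 0 final best err 0.0000 [-0.2   0.84  2.53  2.8   1.79  1.49]
oc 15 grasp best err 0.0000 [-0.6   0.41  1.99  0.3   0.88 -0.68]
oc 15 final best err 0.0000 [-0.2   0.56  2.49  2.81  1.22  1.6 ]
oc 30 grasp best err 0.0000 [-0.74  0.5   1.93  0.48  1.08 -0.92]
oc 30 final best err 0.0000 [-0.17  0.35  2.34  2.7   0.63  1.79]
oc 45 grasp best err 0.0000 [-0.85  0.63  1.85  0.59  1.29 -1.07]
oc 45 final best err 0.0183
oc 60 grasp best err 0.0000 [-0.92  0.78  1.79  0.66  1.49 -1.17]
oc 60 final best err 0.0000 [-0.09  0.28  1.92  0.26  0.44 -2.  ]
sq 0 grasp best err 0.0000 [ 0.44  0.42  1.94 -0.    0.78  0.58]
sq 0 final best err 0.0000 [ 0.19  0.9   2.56  3.2   1.9  -1.55]
sq 15 grasp best err 0.0000 [ 0.57  0.5   1.82 -0.23  1.01  0.86]
sq 15 final best err 0.0000 [ 0.18  0.61  2.52  3.2   1.3  -1.57]
sq 30 grasp best err 0.0000 [ 0.67  0.61  1.7  -0.37  1.25  1.01]
sq 30 final best err 0.0000 [ 0.18  0.38  2.38  3.21  0.66 -1.6 ]
sq 45 grasp best err 0.0000 [ 0.75  0.74  1.58 -0.46  1.49  1.09]
sq 45 final best err 0.0000 [ 0.17  0.28  2.19  3.43  0.11 -1.82]
sq 60 grasp best err 0.0000 [ 0.8   0.89  1.47 -0.54  1.71  1.14]
sq 60 final best err 0.0000 [ 0.17  0.29  1.96 -0.05  0.37  1.65]
```

```bash
python3 - <<'E'
from h import *
np.set_printoptions(precision=3,suppress=True)
W=np.load("pics/sceneW.npy");V=np.load("pics/sideW.npy")
A=np.concatenate([W.reshape(-1,3),V.reshape(-1,3)]);A=A[~np.isnan(A[:,0])]
A=A[(A[:,0]>.1)&(A[:,0]<1)&(abs(A[:,1])<.6)&(A[:,2]>.006)&(A[:,2]<.4)]
# height map top-down 4mm, x up
S=3;H=np.zeros((300,300))
i=((A[:,0]-.1)/.9*299).astype(int);j=((.6-A[:,1])/1.2*299).astype(int)
np.maximum.at(H,(299-i,j),A[:,2])
img=cv2.applyColorMap((np.clip(H/.16,0,1)*255).astype(np.uint8),cv2.COLORMAP_JET);img[H==0]=0
img=cv2.resize(img,(800,600),interpolation=cv2.INTER_NEAREST)
for x in np.arange(.1,1,.1): cv2.putText(img,f"{x:.1f}",(0,int(600-(x-.1)/.9*600)),0,.4,(255,255,255)); cv2.line(img,(0,int(600-(x-.1)/.9*600)),(800,int(600-(x-.1)/.9*600)),(80,80,80))
for y in np.arange(-.5,.6,.1): u=int((.6-y)/1.2*800); cv2.line(img,(u,0),(u,600),(80,80,80)); cv2.putText(img,f"{y:.1f}",(u,595),0,.4,(255,255,255))
cv2.imwrite("pics/map.png",img)
E
```

```text
(no output)
```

View pics/map.png

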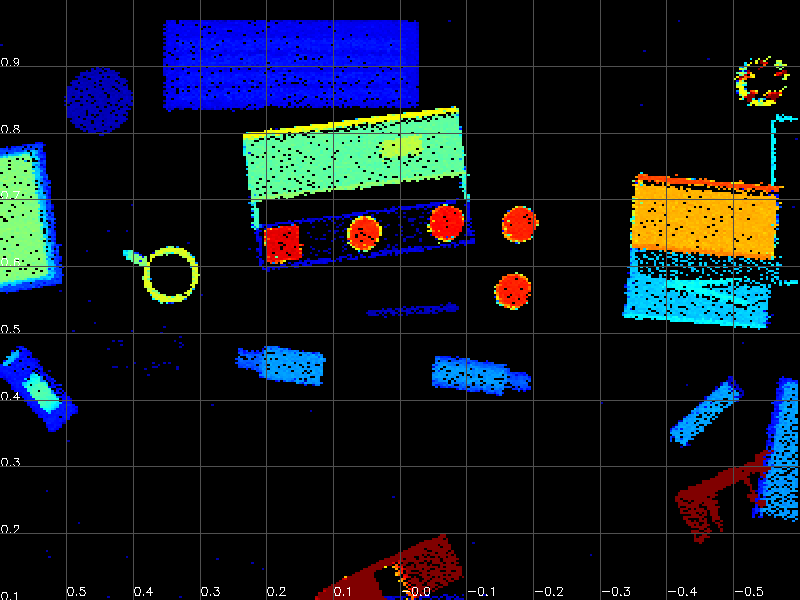

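The map shows both bottles with nothing close to them, except the mug at (0.585, 0.345), which is close to the square bottle's cap. Measured lengths of 130 and 145 mm confirm which bottle is which. The forward kinematics fit to under 0.02 mm. I'll take the octagon first, gripping the cap with the tool leaning 60° toward the cap end.

```bash
cat > go.py <<'E'
from ik import *
from cell import observe
np.set_printoptions(precision=2,suppress=True)
def delta(pos,R,verbose=True):
    s=observe(); T=Ro.from_euler('xyz',s["tool_rot"])
    d=T.inv().apply(np.array(pos)-s["position"])*1000; r=(T.inv()*R).as_rotvec()
    print("t",s["time"],"lin(tool)",d,"|%.0f|"%np.linalg.norm(d),"rot",r,"|%.2f|"%np.linalg.norm(r),"target",np.round(pos,3))
    c,q=ik(np.array(pos),R,s["qpos"]); print("ik",round(c,4),q,"now",s["qpos"])
D=np.deg2rad(60)
E
python3 - <<'E'
from go import *
B["oc"].C+=B["oc"].cap*.002
p,R=grasp("oc",D,.009)
delta(p-R.apply([0,0,.10]),R)
delta(p,R)
E
```

```text
t 3.05 lin(tool) [-114.92 -151.47  251.04] |315| rot [ 0.01  0.33 -0.01] |0.33| target [ 0.42 -0.26  0.07]
ik 0.0 [-1.01  0.77  1.6   0.59  1.68 -1.1 ] now [-0.87  0.69  0.8   0.6   2.09 -0.54]
t 3.05 lin(tool) [ -82.74 -152.44  345.72] |387| rot [ 0.01  0.33 -0.01] |0.33| target [ 0.43 -0.18  0.02]
ik 0.0 [-0.92  0.78  1.78  0.66  1.49 -1.17] now [-0.87  0.69  0.8   0.6   2.09 -0.54]
```

Call:
servo_tool:
  increments:
    - {"rot": [0, 0.11, 0], "linear": [0, -30, 0], "grip": 1}
    - {"rot": [0, 0.11, 0], "linear": [0, -30, 0], "grip": 1}
    - {"rot": [0, 0.11, 0], "linear": [0, -30, 0], "grip": 1}
    - {"rot": [0, 0, 0], "linear": [-26, -9, 26], "grip": 1}
    - {"rot": [0, 0, 0], "linear": [-26, -9, 26], "grip": 1}
    - {"rot": [0, 0, 0], "linear": [-26, -9, 26], "grip": 1}
    - {"rot": [0, 0, 0], "linear": [-26, -9, 26], "grip": 1}
    - {"rot": [0, 0, 0], "linear": [-26, -9, 26], "grip": 1}

```text
time: 3.72
position: [0.4274, -0.2938, 0.153]
tool_rot: [3.141, -1.049, 1.426]
force: [0.9, -1.5, -0.6]
width: 0.0912
```

```bash
python3 - <<'E'
from go import *
B["oc"].C+=B["oc"].cap*.002
p,R=grasp("oc",D,.009)
delta(p-R.apply([0,0,.10]),R)
E
```

```text
t 3.7167 lin(tool) [-58.84 -14.29  69.23] |92| rot [ 0.01 -0.   -0.01] |0.01| target [ 0.42 -0.26  0.07]
ik 0.0 [-1.01  0.77  1.6   0.59  1.68 -1.1 ] now [-1.02  0.71  1.46  0.61  1.85 -0.99]
```

Call:
servo_tool:
  increments:
    - {"rot": [0, 0, 0], "linear": [-20, -5, 23], "grip": 1}
    - {"rot": [0, 0, 0], "linear": [-20, -5, 23], "grip": 1}
    - {"rot": [0, 0, 0], "linear": [-18, -4, 23], "grip": 1}
    - {"rot": [0, 0, 0], "linear": [0, 0, 0], "grip": 1}
    - {"rot": [0, 0, 0], "linear": [0, 0, 0], "grip": 1}

```text
time: 4.13
position: [0.4186, -0.2611, 0.07]
tool_rot: [-3.139, -1.052, 1.423]
force: [-0.1, -0.6, 1.5]
width: 0.0913
```

```bash
python3 - <<'E'
from go import *
B["oc"].C+=B["oc"].cap*.002
p,R=grasp("oc",D,.009)
delta(p,R)
from h import *
pic,d=snapshot("wrist"); cv2.imwrite("pics/w1.png",pic[:,:,::-1]); c=camera_params("wrist")
X=B["oc"].C
for q in [X,X-B["oc"].cap*.117]:
    v=c["R"]@q+c["t"]; print(v[:2]/v[2]*c["fx"]+[c["cx"],c["cy"]])
W=cloud(d,c);print(W[300:384:20,256])
E
```

```text
t 4.1333 lin(tool) [ -2.87  -1.65 100.91] |101| rot [ 0.01 -0.01 -0.01] |0.01| target [ 0.43 -0.18  0.02]
ik 0.0 [-0.92  0.78  1.78  0.66  1.49 -1.17] now [-1.01  0.77  1.6   0.6   1.68 -1.1 ]
[252.97 192.31]
[252.63 129.25]
[[ 0.42 -0.29  0.  ]
 [ 0.4  -0.37  0.16]
 [ 0.4  -0.37  0.17]
 [ 0.4  -0.38  0.17]
 [ 0.4  -0.38  0.17]]
```

View pics/w1.png

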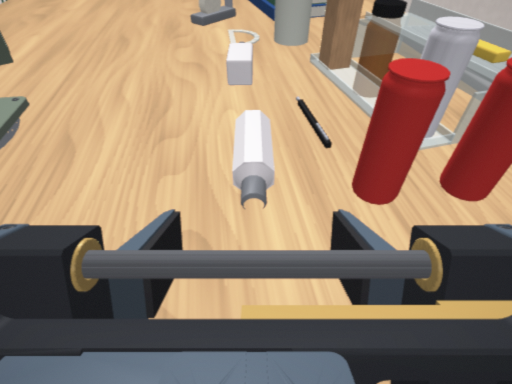

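The wrist view shows the octagon's cap at (254,190), where I predicted (253,192), centred between the fingers. Advancing.

Call:
servo_tool:
  increments:
    - {"rot": [0, 0, 0], "linear": [-1, -1, 25], "grip": 1}
    - {"rot": [0, 0, 0], "linear": [-1, -1, 25], "grip": 1}
    - {"rot": [0, 0, 0], "linear": [-1, 0, 25], "grip": 1}
    - {"rot": [0, 0, 0], "linear": [0, 0, 25], "grip": 1}
    - {"rot": [0, 0, 0], "linear": [0, 0, 0], "grip": 1}
    - {"rot": [0, 0, 0], "linear": [0, 0, 0], "grip": 1}

```text
time: 4.68
position: [0.43, -0.1775, 0.0188]
tool_rot: [3.137, -1.048, 1.43]
force: [-0.3, -0.1, 0.9]
width: 0.0914
```

```bash
python3 - <<'E'
from go import *
B["oc"].C+=B["oc"].cap*.002
p,R=grasp("oc",D,.009)
delta(p,R)
from h import *
pic,d=snapshot("wrist"); cv2.imwrite("pics/w2.png",pic[:,:,::-1])
E
```

```text
t 4.6833 lin(tool) [-0.21 -0.87  2.27] |2| rot [ 0.01 -0.   -0.  ] |0.01| target [ 0.43 -0.18  0.02]
ik 0.0 [-0.92  0.78  1.78  0.66  1.49 -1.17] now [-0.92  0.78  1.79  0.67  1.49 -1.17]
```

View pics/w2.png

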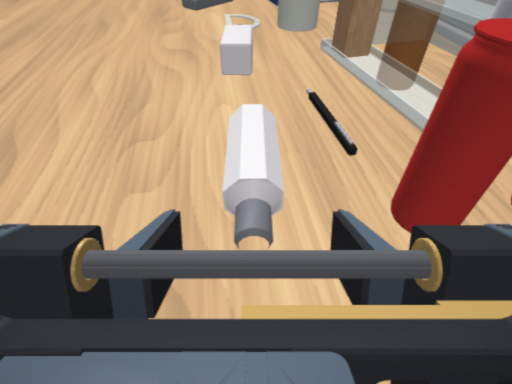

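Call:
servo_tool:
  increments:
    - {"rot": [0, 0, 0], "linear": [0, 0, 1], "grip": -0.2}
    - {"rot": [0, 0, 0], "linear": [0, 0, 0], "grip": -0.6}
    - {"rot": [0, 0, 0], "linear": [0, 0, 0], "grip": -1}
    - {"rot": [0, 0, 0], "linear": [0, 0, 0], "grip": -1}
    - {"rot": [0, 0, 0], "linear": [0, 0, 0], "grip": -1}
    - {"rot": [0, 0, 0], "linear": [0, 0, 0], "grip": -1}
    - {"rot": [0, 0, 0], "linear": [0, 0, 0], "grip": -1}

```text
time: 5.32
position: [0.4291, -0.1761, 0.0172]
tool_rot: [3.142, -1.05, 1.426]
force: [-0.2, -0.6, 0.1]
width: 0.0474
```

Call:
servo_tool:
  increments:
    - {"rot": [0, 0, 0], "linear": [0, 0, 0], "grip": -1}
    - {"rot": [0, 0, 0], "linear": [0, 0, 0], "grip": -1}
    - {"rot": [0, 0, 0], "linear": [0, 0, 0], "grip": -1}
    - {"rot": [0, 0, 0], "linear": [0, 0, 0], "grip": -1}
    - {"rot": [0, 0, 0], "linear": [0, 0, 0], "grip": -1}
    - {"rot": [0, 0, 0], "linear": [0, 0, 0], "grip": -1}

```text
time: 5.82
position: [0.4291, -0.176, 0.0172]
tool_rot: [-3.142, -1.05, 1.426]
force: [0.1, 0.0, 0.8]
width: 0.0075
```

```bash
python3 - <<'E'
from go import *
from h import *
for n in ["wrist","side"]:
    pic,d=snapshot(n)
    if n=="side":
        np.save("pics/side3d.npy",d); pic=cv2.resize(pic[130:260,200:380],None,fx=4,fy=4)
    cv2.imwrite(f"pics/{n}3.png",pic[:,:,::-1])
p=observe()["position"];c=camera_params("wrist");v=c["R"]@p+c["t"];print(v,v[:2]/v[2]*c["fx"]+[c["cx"],c["cy"]])
E
```

```text
[-0.    0.02  0.21] [255.26 220.71]
```

View pics/wrist3.png

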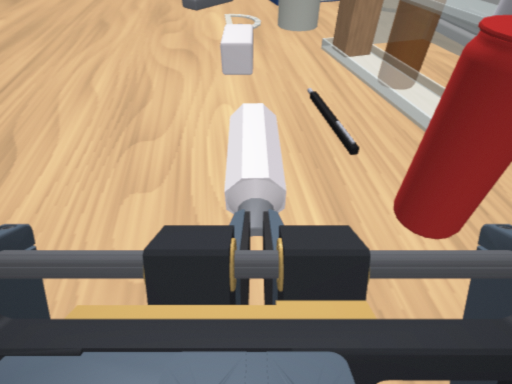

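View pics/side3.png

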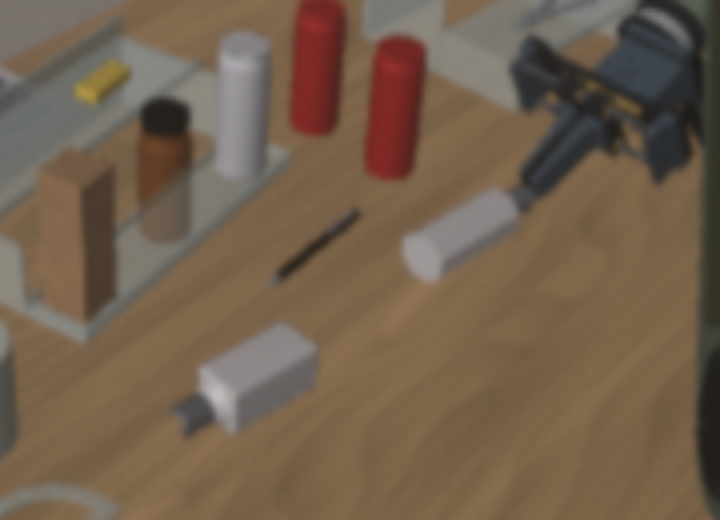

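```bash
python3 - <<'E'
from h import *
a=cv2.imread("pics/wrist3.png"); cv2.imwrite("pics/w3c.png",cv2.resize(a[160:320,150:370],None,fx=3.6,fy=3.6,interpolation=cv2.INTER_CUBIC))
E
```

```text
(no output)
```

View pics/w3c.png

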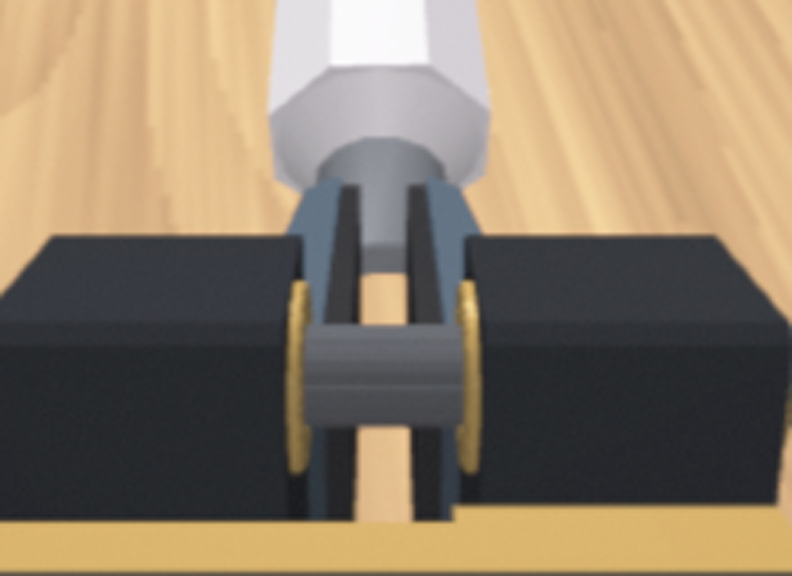

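Call:
servo_tool:
  increments:
    - {"rot": [0, 0, 0], "linear": [0, 0, 0], "grip": -1}
    - {"rot": [0, 0, 0], "linear": [0, 0, 0], "grip": -1}

```text
time: 6.08
position: [0.4292, -0.1762, 0.0172]
tool_rot: [3.141, -1.05, 1.426]
force: [-0.6, -1.2, 0.5]
width: 0.0004
```

```bash
python3 - <<'E'
from h import *
np.set_printoptions(precision=4,suppress=True)
pic,d=snapshot("wrist");c=camera_params("wrist");W=cloud(d,c);cv2.imwrite("pics/w4.png",pic[:,:,::-1])
s=observe();print(s["position"],s["width"],s["tool_rot"])
from fk import *
T=Ro.from_euler('xyz',s["tool_rot"])
print(camera_params("wrist")["R"]@T.as_matrix(), "cam in tool",T.inv().apply(-c["R"].T@c["t"]-s["position"]))
for r in range(185,262,6):
    print(r,[np.round(T.inv().apply(W[r,u]-s["position"])*1000).tolist() +[round(W[r,u,2]*1000)] for u in (240,247,256)])
E
```

```text
[ 0.4292 -0.1762  0.0172] 0.0004890763439135714 [ 3.1408 -1.0496  1.4263]
[[ 0.0002  1.     -0.0006]
 [-0.968   0.     -0.2511]
 [-0.2511  0.0006  0.968 ]] cam in tool [ 0.0704  0.0005 -0.1985]
185 [[25.0, -10.0, 2.0, 38], [25.0, -6.0, 1.0, 39], [26.0, 1.0, 0.0, 39]]
191 [[21.0, -11.0, 2.0, 35], [22.0, -6.0, -0.0, 36], [22.0, 1.0, -2.0, 37]]
197 [[17.0, -11.0, 1.0, 31], [18.0, -6.0, -3.0, 34], [18.0, 1.0, -3.0, 35]]
203 [[13.0, -11.0, 1.0, 28], [15.0, -6.0, -6.0, 33], [15.0, 1.0, -8.0, 34]]
209 [[10.0, -10.0, -4.0, 28], [17.0, -5.0, -28.0, 46], [12.0, 1.0, -12.0, 34]]
215 [[17.0, -8.0, -40.0, 52], [18.0, -4.0, -40.0, 53], [10.0, 1.0, -18.0, 35]]
221 [[18.0, -8.0, -50.0, 57], [18.0, -4.0, -50.0, 57], [8.0, 1.0, -23.0, 35]]
227 [[38.0, -4.0, -114.0, 107], [18.0, -4.0, -59.0, 62], [5.0, 1.0, -26.0, 35]]
233 [[39.0, -4.0, -120.0, 111], [18.0, -4.0, -68.0, 66], [2.0, 1.0, -27.0, 32]]
239 [[38.0, -4.0, -122.0, 111], [37.0, -2.0, -119.0, 108], [-16.0, 1.0, 5.0, 1]]
245 [[38.0, -4.0, -127.0, 114], [36.0, -2.0, -122.0, 109], [-19.0, 1.0, 2.0, 0]]
251 [[38.0, -4.0, -129.0, 114], [34.0, -2.0, -122.0, 107], [33.0, 0.0, -120.0, 106]]
257 [[37.0, -3.0, -131.0, 114], [33.0, -2.0, -123.0, 107], [33.0, 0.0, -122.0, 106]]
```

View pics/w4.png

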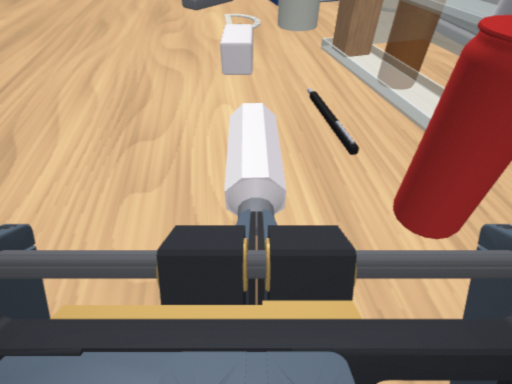

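```bash
python3 - <<'E'
from h import *
from fk import *
np.set_printoptions(precision=4,suppress=True)
s=observe();T=Ro.from_euler('xyz',s["tool_rot"])
for n in ["side","scene"]:
    pic,d=snapshot(n);c=camera_params(n);W=cloud(d,c)
    cv2.imwrite(f"pics/{n}5.png",pic[:,:,::-1])
    Q=T.inv().apply(np.nan_to_num(W.reshape(-1,3))-s["position"])*1000
    v=c["R"]@s["position"]+c["t"];print(n,"TCP px",v[:2]/v[2]*c["fx"]+[c["cx"],c["cy"]])
    z=W.reshape(-1,3)[:,2]
    # points near finger line
    m=(abs(Q[:,1])<25)&(abs(Q[:,0])<30)&(Q[:,2]>-80)&(Q[:,2]<10)&(z>.004)
    o=np.argsort(Q[m][:,2]); 
    col=pic.reshape(-1,3)[m][o]
    for q,cc,zz in list(zip(Q[m][o],col,z[m][o]))[::3]: print(np.round(q),cc,round(zz*1000))
E
```

```text
side TCP px [327.4615 181.7122]
[ 17. -12. -80.] [53 57 61] 72
[ 17.  15. -79.] [99 86 74] 71
[ 16.  -8. -79.] [61 66 72] 70
[ 16.   4. -77.] [50 50 52] 69
[ 15.  14. -76.] [82 78 75] 68
[ 16.   7. -75.] [56 58 62] 68
[ 19.  -4. -73.] [58 61 67] 71
[ -2.  -9. -72.] [46 46 48] 52
[-13. -12. -72.] [91 77 62] 42
[ -6. -10. -70.] [49 48 49] 47
[-12.  -9. -69.] [64 58 53] 42
[ 15.  -7. -68.] [62 67 72] 65
[ 20.  -4. -68.] [58 61 65] 69
[  0. -10. -66.] [45 46 48] 50
[ -5. -10. -65.] [49 48 49] 45
[-10. -10. -63.] [64 59 53] 40
[ 21.  -4. -62.] [56 58 63] 66
[ 14.  -3. -62.] [61 66 71] 60
[ 14.   6. -61.] [53 53 55] 60
[ 13.   1. -60.] [55 57 61] 58
[  8.  -9. -59.] [48 50 52] 54
[ 13.   4. -58.] [50 50 51] 57
[ 20.   6. -57.] [62 64 66] 63
[  8. -11. -56.] [46 46 48] 52
[ 13.  10. -54.] [65 66 69] 56
[ 16.  -1. -53.] [54 56 59] 58
[ 23.   1. -52.] [53 54 56] 63
[ 17.  11. -51.] [82 76 73] 57
[  0.  -9. -50.] [47 47 48] 42
[ 15.  -0. -48.] [55 56 58] 55
[ 15.  -6. -47.] [61 65 71] 54
[ 20.   6. -46.] [68 68 70] 58
[-13. -10. -45.] [90 76 62] 28
[ -8.  -7. -45.] [50 49 49] 32
[  4. -11. -43
[... 3263 characters left out ...]
 86  70] 20
[ 13.  -3. -12.] [100  92  86] 35
[ 16.   4. -11.] [91 87 88] 37
[ 11.   8. -10.] [89 85 86] 32
[ 5. 12. -9.] [76 72 69] 26
[11. 12. -7.] [79 77 76] 30
[14.  1. -6.] [90 87 88] 32
[13. -4. -5.] [95 90 88] 32
[16.  7. -5.] [92 89 90] 34
[12. 12. -4.] [81 77 76] 29
[20.  6. -3.] [101  98  98] 36
[18.  0. -1.] [105 101 100] 34
[ 2. 12. -1.] [107  89  72] 19
[ 7. 12.  1.] [88 78 71] 23
[17.  7.  2.] [108 104 102] 31
[28.  4.  2.] [127 120 121] 41
[24.  9.  2.] [119 113 113] 37
[9. 9. 4.] [96 90 88] 23
[16. 15.  4.] [108 101  99] 29
[26.  6.  6.] [136 131 131] 37
[20. 14.  6.] [123 117 116] 31
[16. 15.  8.] [116 108 107] 27
[ 6. 11.  8.] [110  96  90] 19
[11. 14. 10.] [114 102  97] 22
```

All three cameras show the fingers ending about 27 mm short of the reported TCP. They closed in front of the cap and the bottle has not moved. I'll reopen and advance by that offset.

Call:
servo_tool:
  increments:
    - {"rot": [0, 0, 0], "linear": [0, 0, 0], "grip": 0.3}
    - {"rot": [0, 0, 0], "linear": [0, 0, 0], "grip": 0.3}
    - {"rot": [0, 0, 0], "linear": [0, 0, 0], "grip": 0.3}
    - {"rot": [0, 0, 0], "linear": [0, 0, 0], "grip": 0.3}
    - {"rot": [0, 0, 0], "linear": [0, 0, 0], "grip": 0.3}
    - {"rot": [0, 0, 0], "linear": [0, 0, 0], "grip": 0.3}
    - {"rot": [0, 0, 0], "linear": [0, 0, 0], "grip": 0.3}
    - {"rot": [0, 0, 0], "linear": [0, 0, 0], "grip": 0.3}

```text
time: 6.9
position: [0.4291, -0.176, 0.0172]
tool_rot: [3.142, -1.05, 1.426]
force: [-1.2, -0.5, -0.0]
width: 0.0511
```

Call:
servo_tool:
  increments:
    - {"rot": [0, 0, 0], "linear": [0, 0, 8], "grip": 0.3}
    - {"rot": [0, 0, 0], "linear": [0, 0, 8], "grip": 0.3}
    - {"rot": [0, 0, 0], "linear": [0, 0, 6], "grip": 0.3}
    - {"rot": [0, 0, 0], "linear": [0, 0, 4], "grip": 0.3}
    - {"rot": [0, 0, 0], "linear": [0, 0, 0], "grip": 0.3}
    - {"rot": [0, 0, 0], "linear": [0, 0, 0], "grip": 0.3}

```text
time: 7.4
position: [0.4323, -0.1532, 0.0041]
tool_rot: [-3.141, -1.05, 1.426]
force: [0.1, -0.2, -0.5]
width: 0.0598
```

```bash
python3 - <<'E'
from h import *
pic,d=snapshot("wrist");c=camera_params("wrist");cv2.imwrite("pics/w6.png",cv2.resize(pic[150:310,130:380,::-1],None,fx=3.2,fy=3.2))
from fk import *
s=observe();T=Ro.from_euler('xyz',s["tool_rot"]);W=cloud(d,c);Q=T.inv().apply(np.nan_to_num(W.reshape(-1,3))-s["position"])*1000
m=(abs(Q[:,1])<60)&(abs(Q[:,1])>25)&(abs(Q[:,0]-17)<4)&(Q[:,2]>-60);print(np.sort(Q[m][:,2])[::15])
E
```

```text
[-59.99446863 -59.53711352 -59.14261606 -58.67405469 -58.30063894
 -57.88566393 -57.51871581 -57.11493306 -56.66473047 -56.096489
 -55.75672032 -55.38847169 -54.85903976 -54.55573367 -54.05914183
 -53.4888664  -53.1294025  -52.69736838 -52.24160519 -51.78007047
 -51.34576205 -51.02159429 -50.21432255 -49.88630342 -49.46213952
 -48.86602051 -48.4375471  -47.76014422 -47.2040686  -46.90969925
 -46.29714475 -45.58085111 -44.95110279 -44.48379609 -43.93887651
 -43.44435631 -42.54470834 -41.96107159 -41.4823457  -41.03795268
 -40.25901866 -39.45242782 -38.49493012 -37.97874969 -37.65678913
 -36.82181245 -35.74581511 -35.2612275  -34.67678401 -33.8834811
 -32.98622381 -32.120867   -31.59267639 -30.4152342  -29.45442774
 -27.94878333  30.46573329  30.8749741   31.1208477   31.71088616
  32.01655058  32.23561593  32.45327734  32.57670612  32.82558624
  33.08408442  33.22915884  33.38610912  33.62272258  33.82269049
  34.01217249  34.25225185  34.39932485  34.54768523  34.70036355
  34.90524975  35.18823893  35.30557505  35.42250067  35.67896699
  35.84750946  36.04878967  36.22878667  36.3971651   36.53507954
  36.72161242  36.81613991  36.98268426  37.18194045  37.3588547
  37.49701086  37.78725367  38.0528697   38.24368614  38.41315998
  38.5023701   38.69718827  38.92669022  39.15438749  39.39464637
  39.65987114  39.81694484  40.03008458  40.18041249  40.40573476
  40.59539204  40.78490275  40.97850349  41.19105709  41.39991544
  41.66419023  41.78065816  41.89835753  42.07827887  42.38078452
  42.57695251  42.78612814  43.02672149  43.18617061  43.44431952
  43.66072369  43.9206687   44.13068552  44.35316616  44.65408551
  44.89337786  45.13095868  45.68624502]
```

View pics/w6.png

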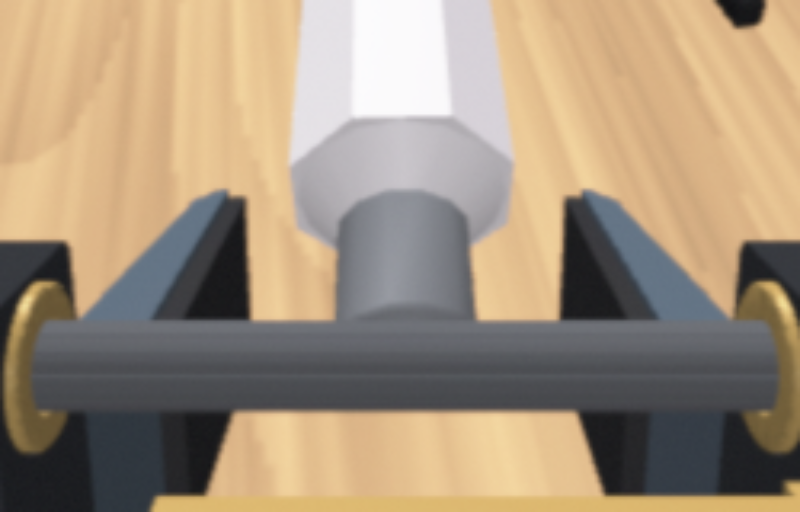

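The real finger end sits at −28 mm along the tool axis. The cap (crop 335–475, 190–320) is now properly between the pads. Closing.

Call:
servo_tool:
  increments:
    - {"rot": [0, 0, 0], "linear": [0, 0, 0], "grip": -1}
    - {"rot": [0, 0, 0], "linear": [0, 0, 0], "grip": -1}
    - {"rot": [0, 0, 0], "linear": [0, 0, 0], "grip": -1}
    - {"rot": [0, 0, 0], "linear": [0, 0, 0], "grip": -1}
    - {"rot": [0, 0, 0], "linear": [0, 0, 0], "grip": -1}
    - {"rot": [0, 0, 0], "linear": [0, 0, 0], "grip": -1}
    - {"rot": [0, 0, 0], "linear": [0, 0, 0], "grip": -1}
    - {"rot": [0, 0, 0], "linear": [0, 0, 0], "grip": -1}

```text
time: 8.12
position: [0.4323, -0.1538, 0.0043]
tool_rot: [3.142, -1.05, 1.426]
force: [-0.6, -1.0, 0.4]
width: 0.0253
```

```bash
sed -i 's/^def delta/TIP=.028\ndef delta/' go.py; python3 - <<'E'
from go import *
D=np.deg2rad(60)
q=observe()["qpos"]
# path check: lift, tilt, yaw, final
b=B["oc"]
s=observe();T=Ro.from_euler('xyz',s["tool_rot"]);p=s["position"].copy()
def chk(p,T):
    global q
    c,q=ik(p,T,q); return c,q
p=p+[0,0,.2]
for k in range(1,11): 
    c,q=ik(s["position"]+np.array([0,0,.02*k]),T,q)
print(c,q)
for k in range(10): T=T*Ro.from_rotvec([0,-D/10,0]); c,q=ik(p,T,q)
print("vertical",c,q)
yaw=np.deg2rad(7.4-262.3+360)
for k in range(10): T=T*Ro.from_rotvec([0,0,-yaw/10]); c,q=ik(p,T,q); print(c,q)
for k in range(5): T=T*Ro.from_rotvec([0,-(np.pi/2-D)/5,0]); c,q=ik(p,T,q); print(c,q)
print((T.inv()*final("oc",D,.009)[1]).as_rotvec())
f=final("oc",D,.009+TIP,0.03)[0]
for k in range(11): c,q=ik(p+(f-p)*k/10,T,q); print(c,q)
E
```

```text
1.0863127878834878e-10 [-0.9   0.51  1.71  0.7   1.74 -0.94]
vertical 1.2786635070060693e-15 [-0.37  0.12  1.78  0.    1.24 -0.22]
7.496931789817697e-14 [-0.37  0.12  1.78  0.    1.24 -0.41]
1.510387695048166e-13 [-0.37  0.12  1.78  0.    1.24 -0.59]
3.2212886216137896e-13 [-0.37  0.12  1.78  0.    1.24 -0.78]
7.325475420923565e-13 [-0.37  0.12  1.78  0.    1.24 -0.96]
1.8401249278689896e-12 [-0.37  0.12  1.78  0.    1.24 -1.14]
5.336059479584284e-12 [-0.37  0.12  1.78  0.    1.24 -1.33]
1.8544125858120578e-11 [-0.37  0.12  1.78  0.    1.24 -1.51]
9.603996929071224e-11 [-0.37  0.12  1.78  0.    1.24 -1.69]
9.767828953235831e-10 [-0.37  0.12  1.78  0.    1.24 -1.88]
1.1561829833600612e-15 [-0.37  0.12  1.78  0.    1.24 -2.06]
3.3284666989491373e-13 [-0.41  0.07  1.85  0.06  1.14 -2.12]
6.132092108145079e-12 [-0.46  0.02  1.92  0.14  1.03 -2.21]
2.2115263532626623e-10 [-0.51 -0.02  1.99  0.23  0.94 -2.32]
2.416515054180217e-13 [-0.58 -0.06  2.06  0.36  0.85 -2.46]
0.03226288813559408 [-0.61 -0.09  2.12  0.46  0.77 -2.56]
[-0.    0.   -0.01]
0.03226288813557452 [-0.61 -0.09  2.12  0.46  0.77 -2.56]
0.004686413687167579 [-0.56 -0.06  2.12  0.49  0.72 -2.56]
3.957965844220207e-11 [-0.49 -0.03  2.11  0.48  0.67 -2.5 ]
6.997785646165948e-14 [-0.42  0.01  2.1   0.46  0.62 -2.43]
8.652099990262511e-14 [-0.35  0.05  2.08  0.43  0.58 -2.35]
8.592975962274584e-14 [-0.3   0.09  2.06  0.4   0.55 -2.28]
1.0390915530942543e-13 [-0.25  0.13  2.03  0.37  0.52 -2.21]
6.432827031591562e-14 [-0.2   0.17  2.    0.34  0.5  -2.15]
3.704510716464644e-14 [-0.16  0.21  1.97  0.3   0.48 -2.08]
3.436121757326629e-14 [-0.12  0.25  1.93  0.27  0.46 -2.02]
2.43329931576399e-14 [-0.08  0.29  1.89  0.23  0.45 -1.95]
```

Call:
servo_tool:
  increments:
    - {"rot": [0, 0, 0], "linear": [5, 0, -3], "grip": -1}
    - {"rot": [0, 0, 0], "linear": [10, 0, -6], "grip": -1}
    - {"rot": [0, 0, 0], "linear": [15, 0, -9], "grip": -1}
    - {"rot": [0, 0, 0], "linear": [15, 0, -9], "grip": -1}
    - {"rot": [0, -0.05, 0], "linear": [15, 0, -9], "grip": -1}
    - {"rot": [0, -0.08, 0], "linear": [15, 0, -9], "grip": -1}
    - {"rot": [0, -0.1, 0], "linear": [15, 0, -9], "grip": -1}
    - {"rot": [0, -0.1, 0], "linear": [15, 0, -9], "grip": -1}

```text
time: 8.78
position: [0.433, -0.1499, 0.1276]
tool_rot: [3.141, -0.715, 1.424]
force: [0.7, 0.3, -2.4]
width: 0.025
```

```bash
python3 - <<'E'
from h import *
pic,d=snapshot("side");cv2.imwrite("pics/side7.png",cv2.resize(pic[90:260,200:430,::-1],None,fx=3.4,fy=3.4))
s=observe();print(s["position"],s["tool_rot"],s["width"],s["force"])
E
```

```text
[ 0.43481836 -0.14747609  0.13410843] [ 3.1284004  -0.71026548  1.4358839 ] 0.02531421581390011 [-0.43862987  4.41148129  5.01933297]
```

View pics/side7.png

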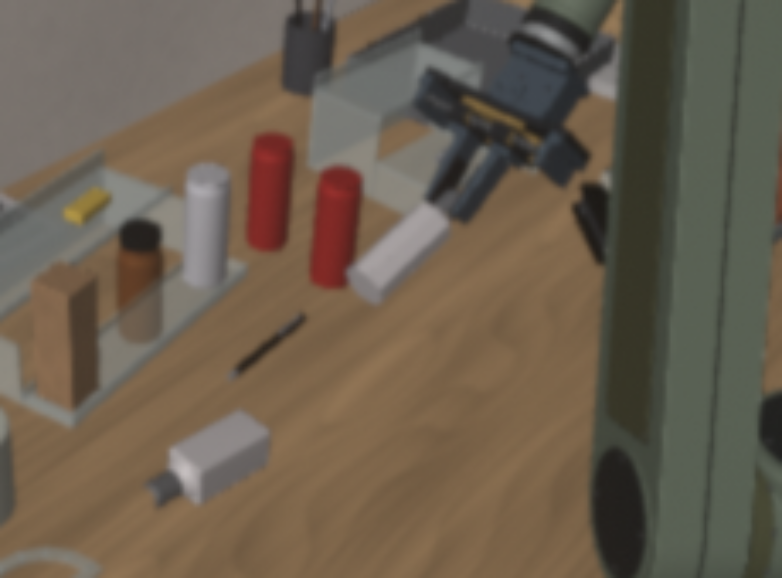

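Call:
servo_tool:
  increments:
    - {"rot": [0, -0.11, 0], "linear": [14, 0, -16], "grip": -1}
    - {"rot": [0, -0.12, 0], "linear": [12, 0, -18], "grip": -1}
    - {"rot": [0, -0.12, 0], "linear": [8, 0, -18], "grip": -1}
    - {"rot": [0, -0.12, 0], "linear": [5, 0, -18], "grip": -1}
    - {"rot": [0, -0.12, 0], "linear": [2, 0, -18], "grip": -1}
    - {"rot": [0, -0.12, 0], "linear": [0, 0, -10], "grip": -1}
    - {"rot": [0, 0, -0.1], "linear": [0, 0, 0], "grip": -1}
    - {"rot": [0, 0, -0.12], "linear": [0, 0, 0], "grip": -1}

```text
time: 9.5
position: [0.4316, -0.1538, 0.237]
tool_rot: [3.138, -0.009, 1.655]
force: [-0.5, 0.1, -1.8]
width: 0.0248
```

Call:
servo_tool:
  increments:
    - {"rot": [0, 0, -0.12], "linear": [0, 0, 0], "grip": -1}
    - {"rot": [0, 0, -0.12], "linear": [0, 0, 0], "grip": -1}
    - {"rot": [0, 0, -0.12], "linear": [0, 0, 0], "grip": -1}
    - {"rot": [0, 0, -0.12], "linear": [0, 0, 0], "grip": -1}
    - {"rot": [0, 0, -0.12], "linear": [0, 0, 0], "grip": -1}
    - {"rot": [0, 0, -0.12], "linear": [0, 0, 0], "grip": -1}
    - {"rot": [0, 0, -0.12], "linear": [0, 0, 0], "grip": -1}
    - {"rot": [0, 0, -0.12], "linear": [0, 0, 0], "grip": -1}

```text
time: 10.17
position: [0.4307, -0.1557, 0.2353]
tool_rot: [3.132, -0.006, 2.611]
force: [-0.2, 0.1, -1.1]
width: 0.0251
```

```bash
python3 - <<'E'
from go import *
R=final("oc",D,.009)[1]
R=R*Ro.from_rotvec([0,np.pi/2-D,0])
delta([.50,-.03,.26],R)
E
```

```text
t 10.1667 lin(tool) [  3.92 143.7  -23.24] |146| rot [ 0.01 -0.   -0.66] |0.66| target [ 0.5  -0.03  0.26]
ik 0.0 [-0.08  0.16  1.59 -0.    1.39 -1.78] now [-0.38  0.11  1.72  0.01  1.32 -1.42]
```

Call:
servo_tool:
  increments:
    - {"rot": [0, 0, -0.12], "linear": [0, 0, 0], "grip": -1}
    - {"rot": [0, 0, -0.12], "linear": [0, 0, 0], "grip": -1}
    - {"rot": [0, 0, -0.12], "linear": [0, 0, 0], "grip": -1}
    - {"rot": [0, 0, -0.12], "linear": [0, 0, 0], "grip": -1}
    - {"rot": [0, 0, -0.12], "linear": [0, 0, 0], "grip": -1}
    - {"rot": [0, 0, -0.06], "linear": [-14, 20, -5], "grip": -1}
    - {"rot": [0, 0, 0], "linear": [-20, 29, -6], "grip": -1}
    - {"rot": [0, 0, 0], "linear": [-20, 29, -6], "grip": -1}

```text
time: 10.83
position: [0.476, -0.0722, 0.2535]
tool_rot: [3.131, 0.001, -3.02]
force: [1.0, -1.2, -1.1]
width: 0.025
```

Call:
servo_tool:
  increments:
    - {"rot": [0, 0, 0], "linear": [-20, 26, -6], "grip": -1}
    - {"rot": [0, 0, 0], "linear": [-12, 12, 0], "grip": -1}
    - {"rot": [0, -0.08, 0], "linear": [0, 0, 0], "grip": -1}
    - {"rot": [0, -0.1, 0], "linear": [0, 0, 0], "grip": -1}
    - {"rot": [0, -0.1, 0], "linear": [0, 0, 0], "grip": -1}
    - {"rot": [0, -0.1, 0], "linear": [0, 0, 0], "grip": -1}
    - {"rot": [0, -0.1, 0], "linear": [0, 0, 0], "grip": -1}
    - {"rot": [0, -0.04, 0], "linear": [0, 0, 0], "grip": -1}

```text
time: 11.5
position: [0.4995, -0.0307, 0.2577]
tool_rot: [3.128, 0.521, -3.024]
force: [-1.4, 1.1, -2.2]
width: 0.0249
```

```bash
python3 - <<'E'
from go import *
f,R=final("oc",D,.009+TIP,.03)
delta(f-lx*.10,R)
delta(f,R)
from h import *
for n in ["side","scene"]:
    pic,d=snapshot(n);np.save(f"pics/{n}8d.npy",d);cv2.imwrite(f"pics/{n}8.png",pic[:,:,::-1])
a=cv2.imread("pics/side8.png")[70:230,180:330];b=cv2.imread("pics/scene8.png")[130:290,170:320]
cv2.imwrite("pics/c8.png",cv2.resize(np.hstack([a,b]),None,fx=2.6,fy=2.6,interpolation=cv2.INTER_CUBIC))
E
```

```text
t 11.5 lin(tool) [ -7.18  -0.61 149.1 ] |149| rot [ 0.01 -0.   -0.01] |0.01| target [ 0.58 -0.02  0.13]
ik 0.0 [-0.14  0.15  2.09  0.33  0.41 -2.11] now [-0.21 -0.11  2.    0.25  0.77 -2.04]
t 11.5 lin(tool) [-93.9   -0.09 198.89] |220| rot [ 0.01 -0.   -0.01] |0.01| target [ 0.68 -0.01  0.13]
ik 0.0 [-0.08  0.29  1.89  0.24  0.46 -1.97] now [-0.21 -0.11  2.    0.25  0.77 -2.04]
```

View pics/c8.png

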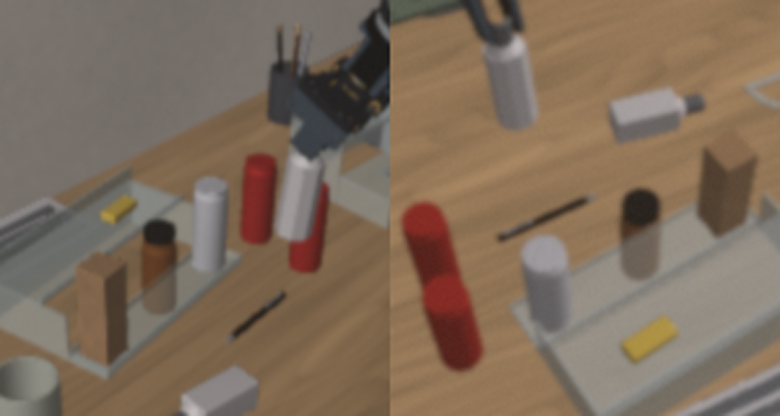

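```bash
cat > axis.py <<'E'
from go import *
from h import *
def bottle_axis(n,h,shots=None,rad=.0225):
    """n cameras list; expected foot/cap from current pose; h cap-centre height above foot"""
    s=observe();T=Ro.from_euler('xyz',s["tool_rot"])
    sg=B[n].sgn
    contact=s["position"]-T.apply([0,0,.009+TIP])
    ax=T.apply([sg*np.cos(D),0,-np.sin(D)])  # cap dir in tool
    foot=contact-ax*h
    pts=[]
    for cam in ["side","scene"]:
        if shots is None:
            pic,d=snapshot(cam)
        else: d=np.load(shots%cam)
        W=cloud(d,camera_params(cam)).reshape(-1,3);W=W[~np.isnan(W[:,0])]
        u=W-foot;l=u@ax;r=np.linalg.norm(u-np.outer(l,ax),axis=1)
        m=(l>.012)&(l<h-.035)&(r<.04)
        print(cam,m.sum(),"radius med",np.round(np.median(r[m])*1000,1))
        pts.append(W[m])
    Q=np.concatenate(pts)
    def f(v):
        a=np.array([v[2],v[3],1]);a/=np.linalg.norm(a)
        u=Q-np.array([v[0],v[1],foot[2]]);l=u@a
        return np.linalg.norm(u-np.outer(l,a),axis=1)-rad
    r=least_squares(f,[foot[0],foot[1],0,0],loss="soft_l1",f_scale=.002)
    a=np.array([r.x[2],r.x[3],1]);a/=np.linalg.norm(a)
    print("pred foot",np.round(foot,4),"ax",np.round(ax,3)," fit foot xy",np.round(r.x[:2],4),"axis",np.round(a,3),"rms mm",np.sqrt(np.mean(r.fun**2))*1000)
    zz=[]
    for d in [pts[0],pts[1]]: zz.append(np.percentile(d[:,2],1) if len(d) else None)
    return r.x[:2],a,contact
E
python3 -c "
from axis import *
bottle_axis('oc',.132,'pics/%s8d.npy')"
```

```text
side 335 radius med 21.1
scene 358 radius med 28.4
pred foot [ 0.48 -0.03  0.16] ax [ 0.01 -0.01  1.  ]  fit foot xy [ 0.49 -0.03] axis [-0.09 -0.02  1.  ] rms mm 1.8117070485583395
```

```bash
python3 -c "
from axis import *
np.set_printoptions(precision=4,suppress=True)
bottle_axis('oc',.132)
f,R=final('oc',D,.009+TIP,.03)
delta(f,R)"
```

```text
side 330 radius med 20.9
scene 358 radius med 31.8
pred foot [ 0.4811 -0.0322  0.1581] ax [ 0.006 -0.011  1.   ]  fit foot xy [ 0.4981 -0.03  ] axis [-0.097 -0.017  0.995] rms mm 1.5762605630344173
t 11.7 lin(tool) [-89.0275   1.4604 198.8737] |218| rot [ 0.0061 -0.0017 -0.0095] |0.01| target [ 0.678 -0.007  0.132]
ik 0.0 [-0.084   0.2946  1.8872  0.2418  0.4576 -1.9739] now [-0.2092 -0.1002  1.9885  0.2476  0.7735 -2.0366]
```

```bash
cat > plan.py <<'E'
from axis import *
np.set_printoptions(precision=4,suppress=True)
def plan(n,h,gap,dzs,back=0.):
    xy,a,con=bottle_axis(n,h)
    s=observe();T=Ro.from_euler('xyz',s["tool_rot"])
    foot=con-a*h; 
    a_t=T.inv().apply(a); 
    foot=np.array([*(xy+a[:2]/a[2]*(foot[2]-(con-T.apply([B[n].sgn*np.cos(D),0,-np.sin(D)])*h)[2])),foot[2]])
    f_t=T.inv().apply(foot-s["position"])
    # target R: jaw axis along lane, bottle axis vertical about jaw
    R0=final(n,D,.009)[1]
    aw=R0.apply(a_t); 
    # rotate about jaw (tool y) so bottle's lean in the xz-plane vanishes
    lean=np.arctan2(aw@lx,aw[2]); 
    jaw=R0.apply([0,1,0]); ly=np.array([-lx[1],lx[0],0])
    R=Ro.from_rotvec(-ly*lean)*R0
    side=R.apply(a_t)@ly; print("lean",lean,"residual y-lean",side)
    R=Ro.from_rotvec(lx*side)*R   # rotate about lx to remove: axis y comp -> 0
    print("axis after",R.apply(a_t))
    for dz,bk in dzs:
        p=np.array([*gap,.004+dz])-lx*bk-R.apply(f_t)
        print("dz",dz,"back",bk); delta(p,R)
    return R,f_t
E
python3 - <<'E'
from plan import *
plan("oc",.132,B["oc"].F[:2],[(.03,.1),(.03,0),(0,0)])
E
```

```text
side 334 radius med 21.2
scene 359 radius med 31.0
pred foot [ 0.4851 -0.0329  0.16  ] ax [ 0.003 -0.01   1.   ]  fit foot xy [ 0.501  -0.0306] axis [-0.096 -0.015  0.995] rms mm 1.6126830210631509
lean -0.09768554067655952 residual y-lean 0.006462362268638664
axis after [-0.  0.  1.]
dz 0.03 back 0.1
t 11.8 lin(tool) [  2.9236  -0.0389 145.4573] |145| rot [ 0.0006  0.0969 -0.0055] |0.10| target [ 0.574 -0.022  0.133]
ik 0.0 [-0.128   0.1708  2.0106  0.2107  0.5581 -1.9828] now [-0.2087 -0.0986  1.9868  0.2477  0.7726 -2.037 ]
dz 0.03 back 0
t 11.8 lin(tool) [-83.7162   0.4205 195.3906] |213| rot [ 0.0006  0.0969 -0.0055] |0.10| target [ 0.674 -0.009  0.133]
ik 0.0 [-0.0796  0.3148  1.8056  0.16    0.6107 -1.8902] now [-0.2087 -0.0986  1.9868  0.2477  0.7726 -2.037 ]
dz 0 back 0
t 11.8 lin(tool) [-68.7378   0.135  221.3823] |232| rot [ 0.0006  0.0969 -0.0055] |0.10| target [ 0.674 -0.009  0.103]
ik 0.0 [-0.0796  0.3469  1.8449  0.1786  0.5403 -1.9124] now [-0.2087 -0.0986  1.9868  0.2477  0.7726 -2.037 ]
```

Call:
servo_tool:
  increments:
    - {"rot": [0, 0, 0], "linear": [1, 0, 25], "grip": -1}
    - {"rot": [0, 0, 0], "linear": [1, 0, 30], "grip": -1}
    - {"rot": [0, 0, 0], "linear": [1, 0, 30], "grip": -1}
    - {"rot": [0, 0, 0], "linear": [0, 0, 30], "grip": -1}
    - {"rot": [0, 0, 0], "linear": [0, 0, 20], "grip": -1}
    - {"rot": [0, 0.05, 0], "linear": [0, 0, 8], "grip": -1}
    - {"rot": [0, 0.047, 0], "linear": [0, 0, 2], "grip": -1}
    - {"rot": [0, 0, -0.005], "linear": [0, 0, 0], "grip": -1}

```text
time: 12.47
position: [0.5769, -0.0215, 0.1325]
tool_rot: [3.134, 0.426, -3.014]
force: [0.2, -0.1, -1.7]
width: 0.0246
```

Call:
servo_tool:
  increments:
    - {"rot": [0, 0, 0], "linear": [0, 0, 0], "grip": -1}
    - {"rot": [0, 0, 0], "linear": [0, 0, 0], "grip": -1}

```text
time: 12.63
position: [0.5732, -0.0215, 0.1321]
tool_rot: [3.133, 0.426, -3.016]
force: [-0.7, 0.2, -1.8]
width: 0.0251
```

```bash
python3 - <<'E'
from plan import *
plan("oc",.132,B["oc"].F[:2],[(.03,0),(0,0)])
for n in ["side","scene"]:
    pic,d=snapshot(n);cv2.imwrite(f"pics/{n}9.png",pic[:,:,::-1])
a=cv2.imread("pics/side9.png")[90:250,180:330];b=cv2.imread("pics/scene9.png")[150:310,170:320]
cv2.imwrite("pics/c9.png",cv2.resize(np.hstack([a,b]),None,fx=2.6,fy=2.6,interpolation=cv2.INTER_CUBIC))
E
```

```text
side 273 radius med 19.8
scene 250 radius med 29.8
pred foot [ 0.5452 -0.0244  0.0345] ax [0.098 0.005 0.995]  fit foot xy [ 0.5603 -0.0218] axis [-0.    -0.005  1.   ] rms mm 1.7780147740959091
lean -0.09883105868169194 residual y-lean 0.00275925001967386
axis after [-0.  0.  1.]
dz 0.03 back 0
t 12.7333 lin(tool) [-91.6323  -0.0344  41.3738] |101| rot [ 0.0044  0.001  -0.0024] |0.01| target [ 0.672 -0.009  0.132]
ik 0.0 [-0.0773  0.3133  1.8081  0.1525  0.6093 -1.8836] now [-0.1293  0.1689  2.0145  0.214   0.557  -1.9861]
dz 0 back 0
t 12.7333 lin(tool) [-79.2423  -0.2681  68.6947] |105| rot [ 0.0044  0.001  -0.0024] |0.01| target [ 0.672 -0.009  0.102]
ik 0.0 [-0.0773  0.3455  1.8475  0.1703  0.5387 -1.9048] now [-0.1293  0.1689  2.0145  0.214   0.557  -1.9861]
```

View pics/c9.png

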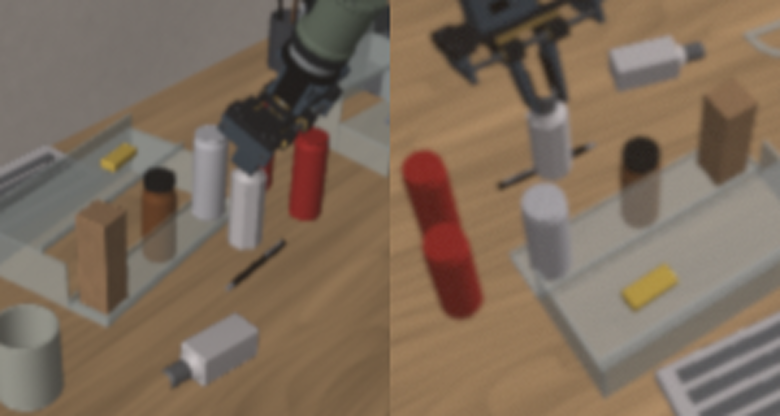

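The bottle is upright in the grip (axis 0, −0.005) in front of the gap. Sliding in.

Call:
servo_tool:
  increments:
    - {"rot": [0, 0, 0], "linear": [-15, 0, 7], "grip": -1}
    - {"rot": [0, 0, 0], "linear": [-20, 0, 9], "grip": -1}
    - {"rot": [0, 0, 0], "linear": [-20, 0, 9], "grip": -1}
    - {"rot": [0, 0, 0], "linear": [-20, 0, 9], "grip": -1}
    - {"rot": [0, 0, 0], "linear": [-16, 0, 7], "grip": -1}
    - {"rot": [0, 0, 0], "linear": [0, 0, 0], "grip": -1}
    - {"rot": [0, 0, 0], "linear": [0, 0, 0], "grip": -1}

```text
time: 13.42
position: [0.672, -0.0089, 0.1323]
tool_rot: [3.133, 0.425, -3.016]
force: [0.2, -0.2, -1.5]
width: 0.0247
```

```bash
python3 - <<'E'
from plan import *
plan("oc",.132,B["oc"].F[:2],[(.03,0),(0,0)])
for n in ["side","scene","wrist"]:
    pic,d=snapshot(n);cv2.imwrite(f"pics/{n}10.png",pic[:,:,::-1])
a=cv2.imread("pics/side10.png")[100:230,190:310];b=cv2.imread("pics/scene10.png")[160:290,200:320]
cv2.imwrite("pics/c10.png",cv2.resize(np.hstack([a,b]),None,fx=3.2,fy=3.2,interpolation=cv2.INTER_CUBIC))
E
```

```text
side 230 radius med 18.2
scene 244 radius med 28.7
pred foot [ 0.6439 -0.0118  0.0346] ax [0.099 0.005 0.995]  fit foot xy [ 0.658  -0.0094] axis [ 0.005 -0.007  1.   ] rms mm 3.934301798979252
lean -0.09513959510209691 residual y-lean 0.0005647367117885755
axis after [-0.  0.  1.]
dz 0.03 back 0
t 13.5167 lin(tool) [-1.4187  0.4385  0.5433] |2| rot [ 0.0065 -0.0044 -0.0034] |0.01| target [ 0.672 -0.008  0.132]
ik 0.0 [-0.0756  0.312   1.8126  0.1507  0.6018 -1.8818] now [-0.0809  0.3121  1.8109  0.1624  0.6104 -1.8926]
dz 0 back 0
t 13.5167 lin(tool) [10.9249  0.2012 27.8852] |30| rot [ 0.0065 -0.0044 -0.0034] |0.01| target [ 0.672 -0.008  0.102]
ik 0.0 [-0.0756  0.3443  1.852   0.1686  0.5311 -1.903 ] now [-0.0809  0.3121  1.8109  0.1624  0.6104 -1.8926]
```

View pics/c10.png

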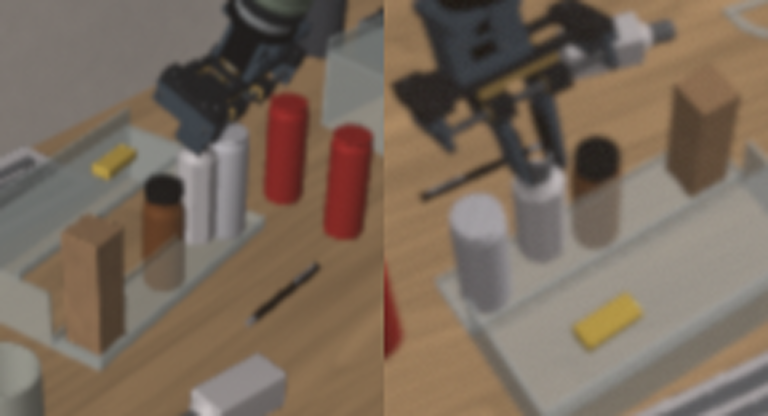

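View pics/wrist10.png

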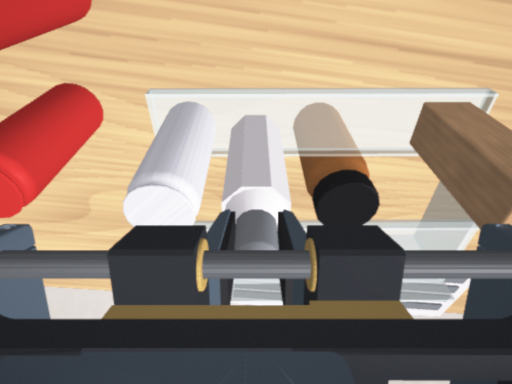

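It is in the gap between can and jar with room on both sides. Lowering.

Call:
servo_tool:
  increments:
    - {"rot": [0, 0, 0], "linear": [2, 0, 6], "grip": -1}
    - {"rot": [0, 0, 0], "linear": [3, 0, 6], "grip": -1}
    - {"rot": [0, 0, 0], "linear": [2, 0, 5], "grip": -1}
    - {"rot": [0, 0, 0], "linear": [1, 0, 3], "grip": -1}
    - {"rot": [0, 0, 0], "linear": [0, 0, 0], "grip": -1}
    - {"rot": [0, 0, 0], "linear": [0, 0, 0], "grip": -1}

```text
time: 14.17
position: [0.673, -0.0087, 0.1105]
tool_rot: [3.133, 0.425, -3.016]
force: [0.4, -0.2, -1.1]
width: 0.0248
```

Call:
servo_tool:
  increments:
    - {"rot": [0, 0, 0], "linear": [1, 0, 2], "grip": -1}
    - {"rot": [0, 0, 0], "linear": [0, 0, 0], "grip": -1}
    - {"rot": [0, 0, 0], "linear": [1, 0, 2], "grip": -1}
    - {"rot": [0, 0, 0], "linear": [0, 0, 0], "grip": -1}

```text
time: 14.5
position: [0.6727, -0.0087, 0.1062]
tool_rot: [3.133, 0.425, -3.016]
force: [-0.3, -0.3, -1.0]
width: 0.0254
```

Call:
servo_tool:
  increments:
    - {"rot": [0, 0, 0], "linear": [0.5, 0, 1], "grip": -1}
    - {"rot": [0, 0, 0], "linear": [0, 0, 0], "grip": -1}
    - {"rot": [0, 0, 0], "linear": [0.5, 0, 1], "grip": -1}
    - {"rot": [0, 0, 0], "linear": [0, 0, 0], "grip": -1}

```text
time: 14.83
position: [0.6727, -0.0087, 0.1041]
tool_rot: [3.133, 0.425, -3.016]
force: [0.4, 0.4, -2.3]
width: 0.0251
```

Call:
servo_tool:
  increments:
    - {"rot": [0, 0, 0], "linear": [0.5, 0, 1], "grip": -1}
    - {"rot": [0, 0, 0], "linear": [0, 0, 0], "grip": -1}
    - {"rot": [0, 0, 0], "linear": [0, 0, 0], "grip": -1}

```text
time: 15.08
position: [0.6727, -0.0087, 0.1031]
tool_rot: [3.133, 0.426, -3.016]
force: [0.8, 0.0, -2.7]
width: 0.0251
```

```bash
python3 - <<'E'
from plan import *
plan("oc",.132,B["oc"].F[:2],[(0,0)])
for k in range(3): print(observe()["force"],observe()["time"]);snapshot("side")
E
```

```text
side 197 radius med 17.6
scene 248 radius med 29.9
pred foot [ 0.6447 -0.0116  0.0055] ax [0.098 0.005 0.995]  fit foot xy [ 0.6606 -0.0086] axis [-0.011 -0.005  1.   ] rms mm 4.0769619659625835
lean -0.10933993898413058 residual y-lean 0.00346643591914487
axis after [-0.  0.  1.]
dz 0 back 0
t 15.1833 lin(tool) [-0.035  -0.2878  1.0893] |1| rot [ 0.0035  0.0116 -0.002 ] |0.01| target [ 0.673 -0.009  0.102]
ik 0.0 [-0.0763  0.3503  1.8356  0.1623  0.5558 -1.8962] now [-0.0799  0.3454  1.8457  0.18    0.5413 -1.913 ]
[-0.0083 -0.1783 -1.6488] 15.1833
[ 0.8936 -0.2358 -1.4015] 15.2333
[ 0.2331 -0.8282 -2.2457] 15.2833
```

Almost there, with no contact yet. I'll step down until the force shows it.

Call:
servo_tool:
  increments:
    - {"rot": [0, 0, 0], "linear": [0.5, 0, 1], "grip": -1}
    - {"rot": [0, 0, 0], "linear": [0, 0, 0], "grip": -1}
    - {"rot": [0, 0, 0], "linear": [0.5, 0, 1], "grip": -1}
    - {"rot": [0, 0, 0], "linear": [0, 0, 0], "grip": -1}

```text
time: 15.67
position: [0.6731, -0.0087, 0.1012]
tool_rot: [3.134, 0.427, -3.016]
force: [-0.3, 0.3, -0.9]
width: 0.0248
```

Call:
servo_tool:
  increments:
    - {"rot": [0, 0, 0], "linear": [0.5, 0, 1], "grip": -1}
    - {"rot": [0, 0, 0], "linear": [0, 0, 0], "grip": -1}

```text
time: 15.83
position: [0.6737, -0.0087, 0.1012]
tool_rot: [3.134, 0.429, -3.016]
force: [-1.1, 0.3, 3.8]
width: 0.025
```

Call:
servo_tool:
  increments:
    - {"rot": [0, 0, 0], "linear": [0.5, 0, 1], "grip": -1}
    - {"rot": [0, 0, 0], "linear": [0, 0, 0], "grip": -1}

```text
time: 16.0
position: [0.6745, -0.0087, 0.1013]
tool_rot: [3.134, 0.431, -3.016]
force: [-2.4, 0.0, 9.4]
width: 0.0251
```

Call:
servo_tool:
  increments:
    - {"rot": [0, 0, 0], "linear": [-0.5, 0, -1], "grip": -1}
    - {"rot": [0, 0, 0], "linear": [0, 0, 0], "grip": -0.35}
    - {"rot": [0, 0, 0], "linear": [0, 0, 0], "grip": -0.25}
    - {"rot": [0, 0, 0], "linear": [0, 0, 0], "grip": -0.15}
    - {"rot": [0, 0, 0], "linear": [0, 0, 0], "grip": -0.15}
    - {"rot": [0, 0, 0], "linear": [0, 0, 0], "grip": -0.15}

```text
time: 16.5
position: [0.6725, -0.0087, 0.0994]
tool_rot: [3.133, 0.425, -3.016]
force: [0.6, -0.6, 0.1]
width: 0.0389
```

```bash
python3 - <<'E'
from h import *
pic,d=snapshot("wrist");cv2.imwrite("pics/w11.png",pic[:,:,::-1]);print(observe()["position"],observe()["width"],observe()["force"])
E
```

```text
[ 0.67252018 -0.00868712  0.09948286] 0.03889901331921474 [ 0.98793713 -0.54145123  0.35060313]
```

View pics/w11.png

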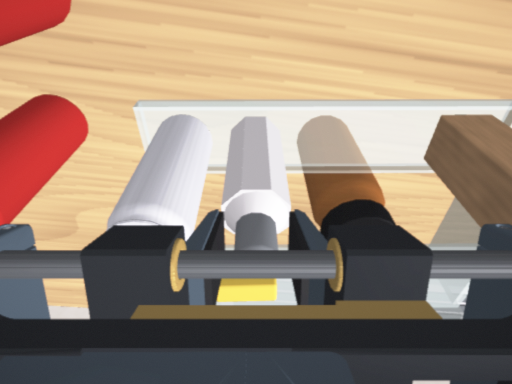

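Call:
servo_tool:
  increments:
    - {"rot": [0, 0, 0], "linear": [0, 0, -8], "grip": -0.15}
    - {"rot": [0, 0, 0], "linear": [0, 0, -12], "grip": -0.15}
    - {"rot": [0, 0, 0], "linear": [0, 0, -20], "grip": -0.15}
    - {"rot": [0, 0, 0], "linear": [0, 0, -30], "grip": -0.15}
    - {"rot": [0, 0, 0], "linear": [0, 0, -30], "grip": -0.15}
    - {"rot": [0, 0, 0], "linear": [0, 0, -35], "grip": 0.3}
    - {"rot": [0, 0, 0], "linear": [0, 0, -25], "grip": 1}
    - {"rot": [0, 0, 0], "linear": [0, 0, -10], "grip": 1}

```text
time: 17.22
position: [0.6036, -0.0193, 0.2608]
tool_rot: [3.136, 0.434, -3.016]
force: [-0.1, 0.6, -0.0]
width: 0.0556
```

```bash
python3 - <<'E'
from h import *
np.set_printoptions(precision=4,suppress=True)
print(observe())
for n in ["side","scene"]:
    pic,d=snapshot(n);cv2.imwrite(f"pics/{n}12.png",pic[:,:,::-1]);np.save(f"pics/{n}12d.npy",d)
a=cv2.imread("pics/side12.png")[100:250,180:310];b=cv2.imread("pics/scene12.png")[140:290,200:330]
cv2.imwrite("pics/c12.png",cv2.resize(np.hstack([a,b]),None,fx=3,fy=3,interpolation=cv2.INTER_CUBIC))
E
```

```text
{'time': 17.2167, 'qpos': array([-0.1148,  0.1011,  1.7473,  0.1384,  0.876 , -1.8791]), 'qd': array([-0.0237, -0.0977, -0.0664, -0.0129,  0.21  ,  0.0083]), 'tau': array([  0.0926, -29.7876, -24.0982,   0.3546,  -1.4475,  -0.0054]), 'position': array([ 0.6036, -0.0193,  0.2608]), 'tool_rot': array([ 3.1357,  0.4342, -3.0156]), 'force': array([-0.0541,  0.5795, -0.0487]), 'torque': array([ 0.0876,  0.0496, -0.0628]), 'width': 0.05563372509706839}
```

View pics/c12.png

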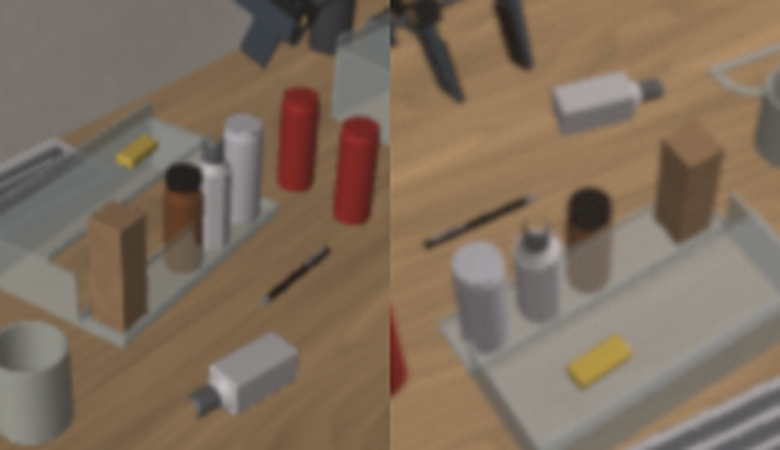

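The octagon is standing in the right gap, at scene crop (540,275), and nothing else has moved. The square bottle's cap end is near the mug, so I'll first pick it up vertically and shift it to open desk, then grip its cap there.

Call:
servo_tool:
  increments:
    - {"rot": [0, 0.11, 0], "linear": [16, 26, 0], "grip": 1}
    - {"rot": [0, 0.11, 0], "linear": [16, 26, 0], "grip": 1}
    - {"rot": [0, 0.11, 0], "linear": [16, 26, 0], "grip": 1}
    - {"rot": [0, 0.1, 0], "linear": [16, 26, 0], "grip": 1}
    - {"rot": [0, 0, 0], "linear": [16, 26, 0], "grip": 1}
    - {"rot": [0, 0, 0], "linear": [16, 26, 0], "grip": 1}
    - {"rot": [0, 0, 0], "linear": [16, 26, 0], "grip": 1}
    - {"rot": [0, 0, 0], "linear": [16, 24, 0], "grip": 1}

```text
time: 17.98
position: [0.4509, 0.1706, 0.2377]
tool_rot: [3.135, -0.009, -3.013]
force: [0.4, -0.2, 0.2]
width: 0.091
```

Call:
servo_tool:
  increments:
    - {"rot": [0, 0, 0.1], "linear": [0, 0, 0], "grip": 1}
    - {"rot": [0, 0, 0.12], "linear": [0, 0, 0], "grip": 1}
    - {"rot": [0, 0, 0.12], "linear": [0, 0, 0], "grip": 1}
    - {"rot": [0, 0, 0.12], "linear": [0, 0, 0], "grip": 1}
    - {"rot": [0, 0, 0.12], "linear": [0, 0, 0], "grip": 1}
    - {"rot": [0, 0, 0.12], "linear": [0, 0, 0], "grip": 1}
    - {"rot": [0, 0, 0.12], "linear": [0, 0, 0], "grip": 1}
    - {"rot": [0, 0, 0.12], "linear": [0, 0, 0], "grip": 1}

```text
time: 18.65
position: [0.4518, 0.1694, 0.2379]
tool_rot: [-3.139, -0.01, 2.325]
force: [-0.4, 0.1, -0.1]
width: 0.0914
```

Call:
servo_tool:
  increments:
    - {"rot": [0, 0, 0.12], "linear": [0, 0, 5], "grip": 1}
    - {"rot": [0, 0, 0.12], "linear": [0, 0, 5], "grip": 1}
    - {"rot": [0, 0, 0.12], "linear": [0, 0, 5], "grip": 1}
    - {"rot": [0, 0, 0.12], "linear": [0, 0, 5], "grip": 1}
    - {"rot": [0, 0, 0.12], "linear": [0, 0, 5], "grip": 1}
    - {"rot": [0, 0, 0.12], "linear": [0, 0, 5], "grip": 1}
    - {"rot": [0, 0, 0.05], "linear": [0, 0, 5], "grip": 1}
    - {"rot": [0, 0, 0], "linear": [0, 0, 5], "grip": 1}

```text
time: 19.32
position: [0.4515, 0.1696, 0.1978]
tool_rot: [-3.133, -0.006, 1.56]
force: [-0.4, -0.2, -0.2]
width: 0.0913
```

```bash
python3 - <<'E'
from go import *
from h import *
b=B["sq"]; g=np.array([.4545,.179,0])-b.cap*.010
R=frame(b.cap,-up)
g[2]=.012-TIP
delta(g,R)
pic,d=snapshot("wrist");cv2.imwrite("pics/w13.png",pic[:,:,::-1]);W=cloud(d,camera_params("wrist"))
Q=W.reshape(-1,3);Q=Q[(Q[:,2]>.012)&(Q[:,2]<.06)&(Q[:,0]>.38)&(Q[:,0]<.53)&(Q[:,1]>.08)&(Q[:,1]<.27)]
print(len(Q),cv2.minAreaRect((Q[:,:2]*1000).astype(np.float32)))
E
```

```text
t 19.3167 lin(tool) [ -1.68   3.47 213.78] |214| rot [-0.01 -0.01  0.13] |0.13| target [ 0.45  0.17 -0.02]
ik 0.0 [ 0.33  0.41  2.04 -0.    0.7   0.48] now [0.33 0.17 1.74 0.01 1.24 0.34]
3331 ((453.3391418457031, 177.11557006835938), (129.67156982421875, 43.91989517211914), 81.70869445800781)
```

View pics/w13.png

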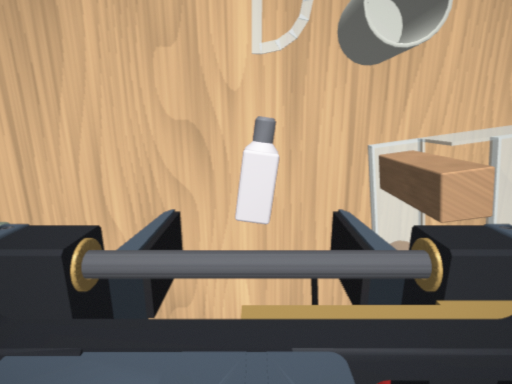

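Call:
servo_tool:
  increments:
    - {"rot": [0, 0, 0.07], "linear": [-2, 2, 25], "grip": 1}
    - {"rot": [0, 0, 0.06], "linear": [-1, 1, 35], "grip": 1}
    - {"rot": [0, 0, 0], "linear": [0, 0, 35], "grip": 1}
    - {"rot": [0, 0, 0], "linear": [0, 0, 35], "grip": 1}
    - {"rot": [0, 0, 0], "linear": [0, 0, 35], "grip": 1}
    - {"rot": [0, 0, 0], "linear": [0, 0, 30], "grip": 1}
    - {"rot": [0, 0, 0], "linear": [0, 0, 18], "grip": 0.4}
    - {"rot": [0, 0, 0], "linear": [0, 0, 0], "grip": -0.3}

```text
time: 20.03
position: [0.4502, 0.1669, -0.0171]
tool_rot: [-3.126, -0.002, 1.432]
force: [-1.3, -0.1, 0.5]
width: 0.0805
```

Call:
servo_tool:
  increments:
    - {"rot": [0, 0, 0], "linear": [0, 0, 0], "grip": -1}
    - {"rot": [0, 0, 0], "linear": [0, 0, 0], "grip": -1}
    - {"rot": [0, 0, 0], "linear": [0, 0, 0], "grip": -1}
    - {"rot": [0, 0, 0], "linear": [0, 0, 0], "grip": -1}
    - {"rot": [0, 0, 0], "linear": [0, 0, 0], "grip": -1}
    - {"rot": [0, 0, 0], "linear": [0, 0, 0], "grip": -1}
    - {"rot": [0, 0, 0], "linear": [0, 0, 0], "grip": -1}

```text
time: 20.62
position: [0.4544, 0.1683, -0.012]
tool_rot: [-3.137, -0.007, 1.43]
force: [-1.2, -0.3, 6.8]
width: 0.0441
```

Call:
servo_tool:
  increments:
    - {"rot": [0, 0, 0], "linear": [0, 0, -12], "grip": -1}
    - {"rot": [0, 0, 0], "linear": [-20, 0, -12], "grip": -1}
    - {"rot": [0, 0, 0], "linear": [-33, 0, 0], "grip": -1}
    - {"rot": [0, 0, 0], "linear": [-33, 0, 0], "grip": -1}
    - {"rot": [0, 0, 0], "linear": [-33, 0, 0], "grip": -1}
    - {"rot": [0, 0, 0], "linear": [-13, 0, 5], "grip": -1}
    - {"rot": [0, 0, 0], "linear": [0, 0, 8], "grip": -1}
    - {"rot": [0, 0, 0], "linear": [0, 0, 3], "grip": -1}

```text
time: 21.28
position: [0.4351, 0.0369, -0.0064]
tool_rot: [-3.135, -0.006, 1.428]
force: [0.4, 1.4, -0.7]
width: 0.0438
```

Call:
servo_tool:
  increments:
    - {"rot": [0, 0, 0], "linear": [0, 0, 3], "grip": -1}
    - {"rot": [0, 0, 0], "linear": [0, 0, 2], "grip": -1}
    - {"rot": [0, 0, 0], "linear": [0, 0, 0], "grip": -1}
    - {"rot": [0, 0, 0], "linear": [0, 0, 0], "grip": -1}

```text
time: 21.62
position: [0.4357, 0.0381, -0.0108]
tool_rot: [-3.135, -0.006, 1.432]
force: [-0.3, -0.5, -1.0]
width: 0.0442
```

Call:
servo_tool:
  increments:
    - {"rot": [0, 0, 0], "linear": [0, 0, 1], "grip": -1}
    - {"rot": [0, 0, 0], "linear": [0, 0, 1], "grip": -1}
    - {"rot": [0, 0, 0], "linear": [0, 0, 0], "grip": -1}
    - {"rot": [0, 0, 0], "linear": [0, 0, 0], "grip": 0.2}
    - {"rot": [0, 0, 0], "linear": [0, 0, 0], "grip": 0.8}
    - {"rot": [0, 0, 0], "linear": [0, 0, 0], "grip": 0.8}
    - {"rot": [0, 0, 0], "linear": [0, 0, -5], "grip": 0.8}
    - {"rot": [0, 0, 0], "linear": [0, 0, -20], "grip": 0.8}

```text
time: 22.28
position: [0.4333, 0.0371, 0.0107]
tool_rot: [-3.129, -0.005, 1.43]
force: [-0.7, 0.0, -0.9]
width: 0.0741
```

Call:
servo_tool:
  increments:
    - {"rot": [0, 0, 0], "linear": [0, 0, -40], "grip": 0.8}
    - {"rot": [0, 0, 0], "linear": [0, 0, -40], "grip": 0.8}
    - {"rot": [0, 0, 0], "linear": [0, 0, -40], "grip": 0.8}
    - {"rot": [0, 0, 0], "linear": [0, 0, -30], "grip": 0.8}
    - {"rot": [0, 0, 0], "linear": [0, 0, 0], "grip": 0.8}
    - {"rot": [0, 0, 0], "linear": [0, 0, 0], "grip": 0.8}

```text
time: 22.78
position: [0.4375, 0.0362, 0.1641]
tool_rot: [-3.14, -0.007, 1.43]
force: [-0.1, -0.5, 0.6]
width: 0.0823
```

```bash
python3 - <<'E'
from go import *
from h import *
pic,d=snapshot("wrist");cv2.imwrite("pics/w14.png",pic[:,:,::-1]);W=cloud(d,camera_params("wrist"))
Q=W.reshape(-1,3);Q=Q[(Q[:,2]>.012)&(Q[:,2]<.06)&(Q[:,0]>.36)&(Q[:,0]<.51)&(Q[:,1]>-.06)&(Q[:,1]<.15)]
r=cv2.minAreaRect((Q[:,:2]*1000).astype(np.float32));print(len(Q),r,np.percentile(Q[:,2],[50,95]))
E
```

```text
4030 ((436.459228515625, 46.77864074707031), (128.35797119140625, 44.027259826660156), 81.96115112304688) [0.04 0.04]
```

View pics/w14.png

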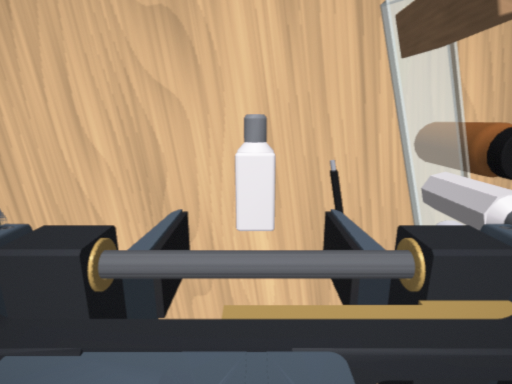

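The square bottle was set down at (0.4365, 0.0468) with the cap toward +y, clear of everything. Next is the same leaning cap grasp.

```bash
cat >> go.py <<'E'
b=B["sq"];_a=np.deg2rad(82.0);b.cap=np.array([np.cos(_a),np.sin(_a),0]);b.C=np.array([.4365,.0468,.022])+b.cap*.052
E
python3 - <<'E'
from go import *
p,R=grasp("sq",D,.009+TIP)
delta(p-R.apply([0,0,.09]),R)
s=observe()
print(R.inv().apply(p-R.apply([0,0,.09])-s["position"])*1000)
q=s["qpos"];T=Ro.from_euler('xyz',s["tool_rot"])
for k in range(1,10): c,q=ik(s["position"],T*Ro.from_rotvec([0,-D*k/9,0]),q);print(round(c,4),q)
E
```

```text
t 22.8333 lin(tool) [107.84  -0.47 114.51] |157| rot [-0.01 -1.05  0.  ] |1.05| target [0.45 0.14 0.05]
ik 0.0 [ 0.73  0.78  1.64 -0.6   1.63  1.13] now [0.05 0.12 1.89 0.01 1.13 0.19]
[152.86  -1.04 -37.07]
0.0 [ 0.14  0.14  1.87 -0.11  1.16  0.33]
0.0 [ 0.23  0.17  1.86 -0.22  1.21  0.46]
0.0 [ 0.31  0.21  1.84 -0.32  1.27  0.57]
0.0 [ 0.38  0.25  1.83 -0.4   1.33  0.67]
0.0 [ 0.44  0.3   1.81 -0.48  1.39  0.75]
0.0 [ 0.49  0.36  1.8  -0.54  1.46  0.83]
0.0 [ 0.54  0.42  1.79 -0.6   1.53  0.89]
0.0 [ 0.57  0.48  1.78 -0.64  1.59  0.94]
0.0 [ 0.6   0.54  1.78 -0.69  1.66  0.99]
```

Call:
servo_tool:
  increments:
    - {"rot": [0, -0.12, 0], "linear": [0, 0, 0], "grip": 0.6}
    - {"rot": [0, -0.12, 0], "linear": [0, 0, 0], "grip": 0.6}
    - {"rot": [0, -0.12, 0], "linear": [0, 0, 0], "grip": 0.6}
    - {"rot": [0, -0.12, 0], "linear": [0, 0, 0], "grip": 0.6}
    - {"rot": [0, -0.12, 0], "linear": [0, 0, 0], "grip": 0.6}
    - {"rot": [0, -0.12, 0], "linear": [0, 0, 0], "grip": 0.6}
    - {"rot": [0, -0.12, 0], "linear": [0, 0, -18], "grip": 0.6}
    - {"rot": [0, -0.12, 0], "linear": [0, 0, -18], "grip": 0.6}

```text
time: 23.5
position: [0.4392, 0.0611, 0.1874]
tool_rot: [-3.126, 0.963, 1.444]
force: [0.8, -0.6, 0.3]
width: 0.0728
```

Call:
servo_tool:
  increments:
    - {"rot": [0, -0.09, 0], "linear": [20, 0, 0], "grip": 0.6}
    - {"rot": [0, 0, 0], "linear": [35, 0, 0], "grip": 0.6}
    - {"rot": [0, 0, 0], "linear": [35, 0, 0], "grip": 0.6}
    - {"rot": [0, 0, 0], "linear": [35, 0, 0], "grip": 0.6}
    - {"rot": [0, 0, 0], "linear": [20, 0, 0], "grip": 0.6}
    - {"rot": [0, 0, 0], "linear": [0, 0, 0], "grip": 0.6}

```text
time: 24.0
position: [0.448, 0.135, 0.0587]
tool_rot: [-3.114, 1.049, 1.456]
force: [-0.1, -0.5, 0.0]
width: 0.0729
```

```bash
python3 - <<'E'
from go import *
from h import *
p,R=grasp("sq",D,.009+TIP)
delta(p,R)
pic,d=snapshot("wrist");cv2.imwrite("pics/w15.png",pic[:,:,::-1]);c=camera_params("wrist")
v=c["R"]@B["sq"].C+c["t"]; print(v[:2]/v[2]*c["fx"]+[c["cx"],c["cy"]])
E
```

```text
t 24.0 lin(tool) [13.51  1.55 87.33] |88| rot [-0.01  0.    0.01] |0.01| target [0.44 0.07 0.  ]
ik 0.0 [ 0.65  0.79  1.81 -0.66  1.46  1.2 ] now [ 0.72  0.76  1.66 -0.6   1.64  1.11]
[256.52 183.12]
```

View pics/w15.png

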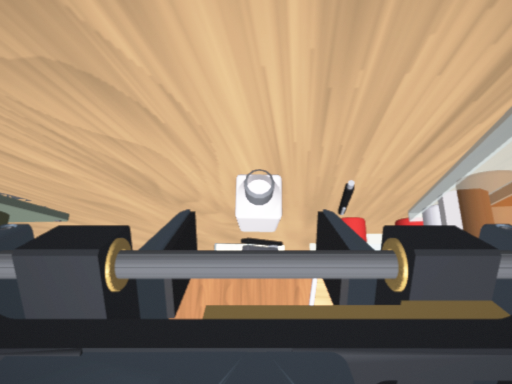

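Call:
servo_tool:
  increments:
    - {"rot": [-0.005, 0, 0.005], "linear": [5, 1, 15], "grip": 0.6}
    - {"rot": [-0.005, 0, 0.005], "linear": [5, 0.5, 18], "grip": 0.6}
    - {"rot": [0, 0, 0], "linear": [3, 0, 18], "grip": 0.6}
    - {"rot": [0, 0, 0], "linear": [0, 0, 18], "grip": 0.6}
    - {"rot": [0, 0, 0], "linear": [0, 0, 12], "grip": 0.6}
    - {"rot": [0, 0, 0], "linear": [0, 0, 4], "grip": 0.6}
    - {"rot": [0, 0, 0], "linear": [0, 0, 0], "grip": 0.6}

```text
time: 24.63
position: [0.4418, 0.0671, 0.0102]
tool_rot: [3.128, 1.045, 1.421]
force: [-0.7, 0.4, 0.6]
width: 0.0729
```

```bash
python3 - <<'E'
from go import *
from h import *
p,R=grasp("sq",D,.009+TIP)
delta(p,R)
for n in ["wrist","side"]:
    pic,d=snapshot(n);cv2.imwrite(f"pics/{n}16.png",pic[:,:,::-1])
a=cv2.imread("pics/side16.png")[140:290,210:360]
cv2.imwrite("pics/c16.png",cv2.resize(a,None,fx=3.5,fy=3.5,interpolation=cv2.INTER_CUBIC))
E
```

```text
t 24.6333 lin(tool) [ 5.36 -2.49  4.14] |7| rot [ 0.   -0.   -0.01] |0.01| target [0.44 0.07 0.  ]
ik 0.0 [ 0.65  0.79  1.81 -0.66  1.46  1.2 ] now [ 0.65  0.78  1.81 -0.67  1.46  1.19]
```

View pics/wrist16.png

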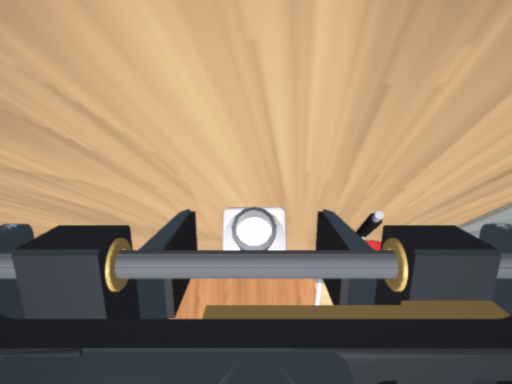

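View pics/c16.png

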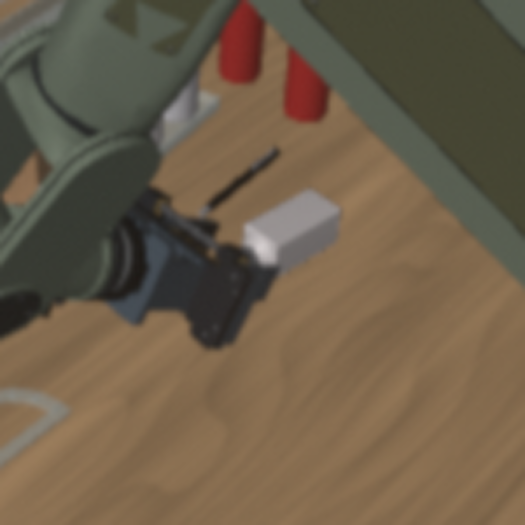

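Call:
servo_tool:
  increments:
    - {"rot": [0, 0, 0], "linear": [3, -1, 2], "grip": 0.6}
    - {"rot": [0, 0, 0], "linear": [2, -1, 2], "grip": 0.6}
    - {"rot": [0, 0, 0], "linear": [0, 0, 0], "grip": 0.2}
    - {"rot": [0, 0, 0], "linear": [0, 0, 0], "grip": -0.4}
    - {"rot": [0, 0, 0], "linear": [0, 0, 0], "grip": -1}
    - {"rot": [0, 0, 0], "linear": [0, 0, 0], "grip": -1}
    - {"rot": [0, 0, 0], "linear": [0, 0, 0], "grip": -1}
    - {"rot": [0, 0, 0], "linear": [0, 0, 0], "grip": -1}

```text
time: 25.4
position: [0.4402, 0.0677, 0.0033]
tool_rot: [3.126, 1.044, 1.421]
force: [-0.6, 0.2, -0.4]
width: 0.0357
```

Call:
servo_tool:
  increments:
    - {"rot": [0, 0, 0], "linear": [0, 0, 0], "grip": -1}
    - {"rot": [0, 0, 0], "linear": [0, 0, 0], "grip": -1}
    - {"rot": [0, 0, 0], "linear": [0, 0, 0], "grip": -1}

```text
time: 25.65
position: [0.4402, 0.0676, 0.0033]
tool_rot: [3.126, 1.044, 1.421]
force: [0.2, -0.9, 0.3]
width: 0.025
```

Call:
servo_tool:
  increments:
    - {"rot": [0, 0, 0], "linear": [0, 0, 0], "grip": -1}
    - {"rot": [0, 0, 0], "linear": [-5, 0, -3], "grip": -1}
    - {"rot": [0, 0.02, 0], "linear": [-8, 0, -5], "grip": -1}
    - {"rot": [0, 0.05, 0], "linear": [-12, 0, -7], "grip": -1}
    - {"rot": [0, 0.08, 0], "linear": [-14, 0, -9], "grip": -1}
    - {"rot": [0, 0.1, 0], "linear": [-15, 0, -9], "grip": -1}
    - {"rot": [0, 0.1, 0], "linear": [-15, 0, -12], "grip": -1}
    - {"rot": [0, 0.1, 0], "linear": [-15, 0, -12], "grip": -1}

```text
time: 26.32
position: [0.4383, 0.0599, 0.1056]
tool_rot: [3.131, 0.589, 1.43]
force: [-0.3, 0.4, -0.8]
width: 0.0248
```

Call:
servo_tool:
  increments:
    - {"rot": [0, 0.1, 0], "linear": [-12, 0, -16], "grip": -1}
    - {"rot": [0, 0.1, 0], "linear": [-10, 0, -18], "grip": -1}
    - {"rot": [0, 0.1, 0], "linear": [-8, 0, -18], "grip": -1}
    - {"rot": [0, 0.1, 0], "linear": [-6, 0, -18], "grip": -1}
    - {"rot": [0, 0.1, 0], "linear": [-3, 0, -15], "grip": -1}
    - {"rot": [0, 0.1, 0], "linear": [0, 0, -10], "grip": -1}
    - {"rot": [0, 0, 0], "linear": [0, 0, 0], "grip": -1}
    - {"rot": [0, 0, 0], "linear": [0, 0, 0], "grip": -1}

```text
time: 26.98
position: [0.4367, 0.0567, 0.2094]
tool_rot: [3.133, -0.005, 1.431]
force: [-0.4, -0.3, -1.8]
width: 0.0249
```

```bash
python3 - <<'E'
from go import *
from h import *
R=final("sq",D,.009)[1]
R=R*Ro.from_rotvec([0,-(np.pi/2-D),0])
delta([.50,.10,.25],R)
pic,d=snapshot("side");cv2.imwrite("pics/side17.png",cv2.resize(pic[80:280,180:380,::-1],None,fx=2.8,fy=2.8))
E
```

```text
t 26.9833 lin(tool) [ 51.97  56.97 -39.84] |87| rot [ 0.   -0.01  1.3 ] |1.30| target [0.5  0.1  0.25]
ik 0.0 [ 0.17  0.18  1.59 -0.    1.37  1.62] now [0.1  0.08 1.81 0.   1.24 0.24]
```

View pics/side17.png

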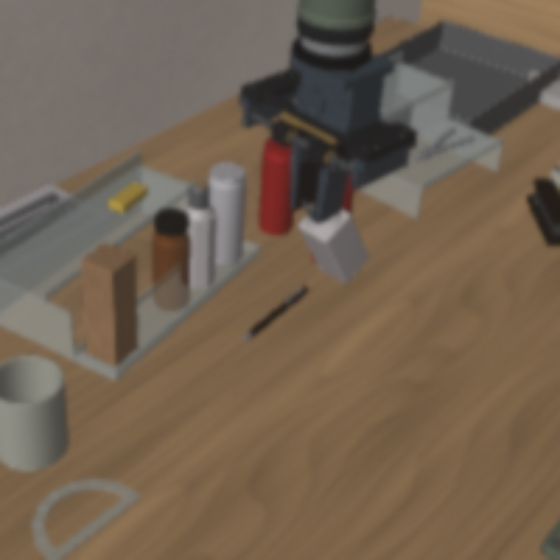

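Call:
servo_tool:
  increments:
    - {"rot": [0, 0, 0.1], "linear": [0, 0, -10], "grip": -1}
    - {"rot": [0, 0, 0.12], "linear": [0, 0, -10], "grip": -1}
    - {"rot": [0, 0, 0.12], "linear": [0, 0, -10], "grip": -1}
    - {"rot": [0, 0, 0.12], "linear": [0, 0, -10], "grip": -1}
    - {"rot": [0, 0, 0.12], "linear": [0, 0, 0], "grip": -1}
    - {"rot": [0, 0, 0.12], "linear": [0, 0, 0], "grip": -1}
    - {"rot": [0, 0, 0.12], "linear": [0, 0, 0], "grip": -1}
    - {"rot": [0, 0, 0.12], "linear": [0, 0, 0], "grip": -1}

```text
time: 27.7
position: [0.4361, 0.0592, 0.2471]
tool_rot: [-3.141, -0.005, 0.491]
force: [0.4, -0.6, 0.3]
width: 0.0249
```

Call:
servo_tool:
  increments:
    - {"rot": [0, 0, 0.12], "linear": [0, 0, 0], "grip": -1}
    - {"rot": [0, 0, 0.12], "linear": [0, 0, 0], "grip": -1}
    - {"rot": [0, 0, 0.12], "linear": [0, 0, 0], "grip": -1}
    - {"rot": [0, 0.1, 0], "linear": [17, -9, 0], "grip": -1}
    - {"rot": [0, 0.1, 0], "linear": [17, -9, 0], "grip": -1}
    - {"rot": [0, 0.1, 0], "linear": [17, -9, 0], "grip": -1}
    - {"rot": [0, 0.1, 0], "linear": [17, -8, 0], "grip": -1}
    - {"rot": [0, 0.03, 0], "linear": [0, 0, 0], "grip": -1}

```text
time: 28.37
position: [0.4973, 0.1042, 0.2579]
tool_rot: [-3.138, -0.439, 0.137]
force: [-0.2, -0.2, -1.7]
width: 0.0245
```

Call:
servo_tool:
  increments:
    - {"rot": [0, 0, 0], "linear": [0, 0, 0], "grip": -1}
    - {"rot": [0, 0, 0], "linear": [0, 0, 0], "grip": -1}

```text
time: 28.53
position: [0.4972, 0.1026, 0.258]
tool_rot: [-3.138, -0.435, 0.135]
force: [0.6, -0.5, -0.9]
width: 0.0249
```

```bash
python3 - <<'E'
from plan import *
plan("sq",.117,B["sq"].F[:2],[(.03,.1),(.03,0),(0,0)])
for n in ["side","scene"]:
    pic,d=snapshot(n);cv2.imwrite(f"pics/{n}18.png",pic[:,:,::-1])
a=cv2.imread("pics/side18.png")[70:230,180:330];b=cv2.imread("pics/scene18.png")[110:270,180:330]
cv2.imwrite("pics/c18.png",cv2.resize(np.hstack([a,b]),None,fx=2.6,fy=2.6,interpolation=cv2.INTER_CUBIC))
E
```

```text
side 399 radius med 24.4
scene 303 radius med 25.1
pred foot [0.4714 0.0994 0.175 ] ax [0.088 0.009 0.996]  fit foot xy [0.4727 0.1012] axis [0.092 0.011 0.996] rms mm 3.473716425211452
lean 0.00580787853631441 residual y-lean 0.0016712578115258715
axis after [-0.  0.  1.]
dz 0.03 back 0.1
t 28.6333 lin(tool) [ -1.3415  11.2239 152.7853] |153| rot [-0.0045  0.0926  0.0046] |0.09| target [0.563 0.1   0.12 ]
ik 0.0 [ 0.1671  0.1511  2.1323 -0.0548  0.3295  1.6563] now [ 0.1954 -0.0632  1.922  -0.0297  0.8468  1.6463]
dz 0.03 back 0
t 28.6333 lin(tool) [ 89.269   11.8415 195.0862] |215| rot [-0.0045  0.0926  0.0046] |0.09| target [0.662 0.113 0.12 ]
ik 0.0 [ 0.1593  0.2944  1.9281 -0.0363  0.39    1.6313] now [ 0.1954 -0.0632  1.922  -0.0297  0.8468  1.6463]
dz 0 back 0
t 28.6333 lin(tool) [ 76.5779  11.9467 222.2694] |235| rot [-0.0045  0.0926  0.0046] |0.09| target [0.662 0.113 0.09 ]
ik 0.0 [ 0.1593  0.3326  1.9654 -0.0446  0.3147  1.6401] now [ 0.1954 -0.0632  1.922  -0.0297  0.8468  1.6463]
```

View pics/c18.png

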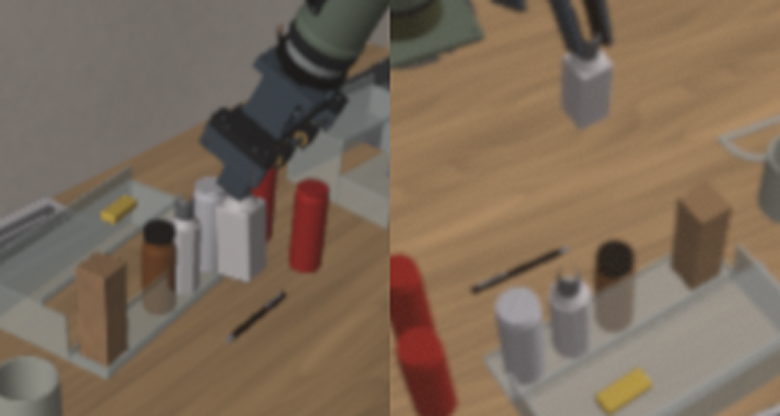

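Call:
servo_tool:
  increments:
    - {"rot": [0, 0, 0], "linear": [0, 3, 25], "grip": -1}
    - {"rot": [0, 0, 0], "linear": [0, 3, 30], "grip": -1}
    - {"rot": [0, 0, 0], "linear": [0, 3, 30], "grip": -1}
    - {"rot": [0, 0, 0], "linear": [-1, 2, 30], "grip": -1}
    - {"rot": [0, 0, 0], "linear": [0, 0, 25], "grip": -1}
    - {"rot": [-0.004, 0.05, 0.004], "linear": [0, 0, 10], "grip": -1}
    - {"rot": [0, 0.043, 0], "linear": [0, 0, 3], "grip": -1}
    - {"rot": [0, 0, 0], "linear": [0, 0, 0], "grip": -1}

```text
time: 29.4
position: [0.5607, 0.0989, 0.1171]
tool_rot: [-3.14, -0.525, 0.127]
force: [-0.4, -0.6, -1.8]
width: 0.0249
```

Call:
servo_tool:
  increments:
    - {"rot": [0, 0, 0], "linear": [0, 0, 0], "grip": -1}
    - {"rot": [0, 0, 0], "linear": [0, 0, 0], "grip": -1}

```text
time: 29.57
position: [0.5647, 0.0997, 0.1218]
tool_rot: [-3.139, -0.533, 0.127]
force: [0.3, 1.2, -0.9]
width: 0.0245
```

```bash
python3 - <<'E'
from plan import *
plan("sq",.117,B["sq"].F[:2],[(.03,0),(0,0)])
# extents of body points
s=observe()
ly=np.array([-lx[1],lx[0],0])
for n in ["side","scene"]:
    pic,d=snapshot(n);cv2.imwrite(f"pics/{n}19.png",pic[:,:,::-1])
    W=cloud(d,camera_params(n)).reshape(-1,3);W=W[~np.isnan(W[:,0])]
    g=np.array([*B["sq"].F[:2],0])-lx*.1
    u=(W-g)@lx;v=(W-g)@ly
    m=(abs(u)<.04)&(abs(v)<.04)&(W[:,2]>.05)&(W[:,2]<.12)
    print(n,m.sum(),"x",np.percentile(u[m],[1,99]),"y",np.percentile(v[m],[1,99]), "zmin",np.percentile(W[(abs(u)<.03)&(abs(v)<.03)&(W[:,2]>.01)][:,2],1))
a=cv2.imread("pics/side19.png")[90:250,180:330];b=cv2.imread("pics/scene19.png")[130:290,200:350]
cv2.imwrite("pics/c19.png",cv2.resize(np.hstack([a,b]),None,fx=2.6,fy=2.6,interpolation=cv2.INTER_CUBIC))
E
```

```text
side 298 radius med 24.4
scene 250 radius med 24.6
pred foot [0.5472 0.0976 0.0367] ax [-0.009 -0.003  1.   ]  fit foot xy [0.5479 0.0997] axis [0.002 0.    1.   ] rms mm 3.3070877552248588
lean 0.012888984710354125 residual y-lean 0.0019562785698585146
axis after [-0.  0.  1.]
dz 0.03 back 0
t 29.6667 lin(tool) [81.9879 -0.9042 51.5615] |97| rot [ 0.0001  0.0023 -0.0007] |0.00| target [0.661 0.113 0.12 ]
ik 0.0 [ 0.16    0.2918  1.9376 -0.0383  0.3761  1.6339] now [ 0.1655  0.1498  2.1294 -0.0526  0.3288  1.6536]
dz 0 back 0
t 29.6667 lin(tool) [66.7143 -0.8389 77.3823] |102| rot [ 0.0001  0.0023 -0.0007] |0.00| target [0.661 0.113 0.09 ]
ik 0.0 [ 0.16    0.3304  1.9748 -0.0475  0.3004  1.6437] now [ 0.1655  0.1498  2.1294 -0.0526  0.3288  1.6536]
side 292 x [-0.0207  0.0218] y [-0.0206  0.0229] zmin 0.03975449782495197
scene 252 x [-0.0168  0.0267] y [-0.0233  0.0199] zmin 0.042859593265169235
```

View pics/c19.png

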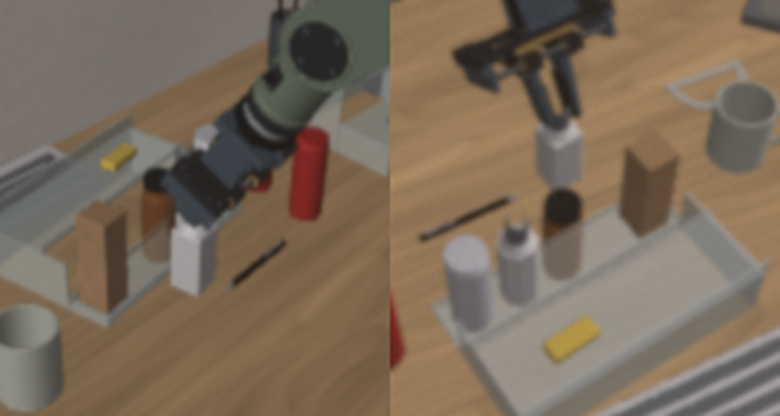

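The square bottle is upright and centred on the left gap (extent ±22 mm). Sliding in.

Call:
servo_tool:
  increments:
    - {"rot": [0, 0, 0], "linear": [14, 0, 8], "grip": -1}
    - {"rot": [0, 0, 0], "linear": [18, -1, 11], "grip": -1}
    - {"rot": [0, 0, 0], "linear": [18, 0, 12], "grip": -1}
    - {"rot": [0, 0, 0], "linear": [18, 0, 12], "grip": -1}
    - {"rot": [0, 0, 0], "linear": [14, 0, 8.5], "grip": -1}
    - {"rot": [0, 0, 0], "linear": [0, 0, 0], "grip": -1}
    - {"rot": [0, 0, 0], "linear": [0, 0, 0], "grip": -1}

```text
time: 30.35
position: [0.6596, 0.113, 0.1179]
tool_rot: [-3.139, -0.531, 0.127]
force: [-0.9, 0.4, -1.7]
width: 0.0246
```

```bash
python3 - <<'E'
from plan import *
f=final("sq",D,.009+TIP)[0]
print(observe()["position"])
for n in ["side","scene","wrist"]:
    pic,d=snapshot(n);cv2.imwrite(f"pics/{n}20.png",pic[:,:,::-1])
a=cv2.imread("pics/side20.png")[90:250,180:330];b=cv2.imread("pics/scene20.png")[150:310,200:350]
cv2.imwrite("pics/c20.png",cv2.resize(np.hstack([a,b]),None,fx=2.6,fy=2.6,interpolation=cv2.INTER_CUBIC))
E
```

```text
[0.6596 0.113  0.1179]
```

View pics/c20.png

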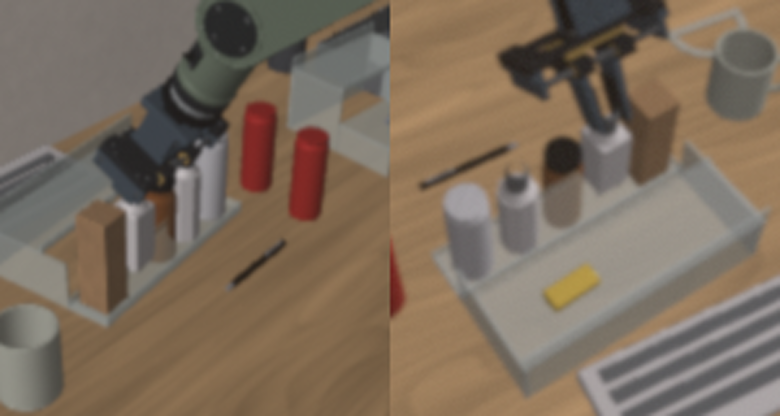

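View pics/wrist20.png

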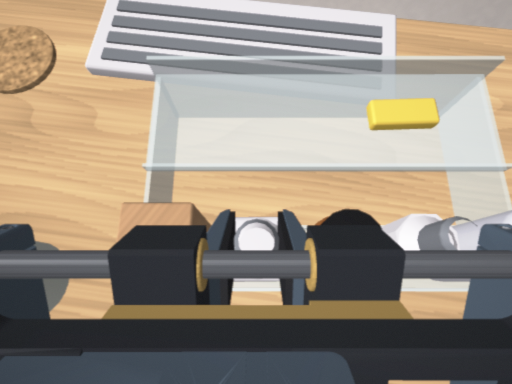

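Call:
servo_tool:
  increments:
    - {"rot": [0, 0, 0], "linear": [-3, 0, 5], "grip": -1}
    - {"rot": [0, 0, 0], "linear": [-3, 0, 6], "grip": -1}
    - {"rot": [0, 0, 0], "linear": [-3, 0, 5], "grip": -1}
    - {"rot": [0, 0, 0], "linear": [-2, 0, 3], "grip": -1}
    - {"rot": [0, 0, 0], "linear": [0, 0, 0], "grip": -1}
    - {"rot": [0, 0, 0], "linear": [0, 0, 0], "grip": -1}

```text
time: 31.0
position: [0.6592, 0.113, 0.0954]
tool_rot: [-3.139, -0.531, 0.127]
force: [-0.6, -0.0, -1.0]
width: 0.0251
```

Call:
servo_tool:
  increments:
    - {"rot": [0, 0, 0], "linear": [-1, 0, 1.7], "grip": -1}
    - {"rot": [0, 0, 0], "linear": [0, 0, 0], "grip": -1}
    - {"rot": [0, 0, 0], "linear": [-0.5, 0, 1], "grip": -1}
    - {"rot": [0, 0, 0], "linear": [0, 0, 0], "grip": -1}

```text
time: 31.33
position: [0.6595, 0.1131, 0.0929]
tool_rot: [-3.139, -0.532, 0.128]
force: [-0.1, -0.6, -1.2]
width: 0.0252
```

Call:
servo_tool:
  increments:
    - {"rot": [0, 0, 0], "linear": [-0.5, 0, 1], "grip": -1}
    - {"rot": [0, 0, 0], "linear": [0, 0, 0], "grip": -1}
    - {"rot": [0, 0, 0], "linear": [0, 0, 0], "grip": -1}

```text
time: 31.58
position: [0.6596, 0.1131, 0.0918]
tool_rot: [-3.139, -0.532, 0.127]
force: [1.0, 0.9, -0.5]
width: 0.0249
```

Call:
servo_tool:
  increments:
    - {"rot": [0, 0, 0], "linear": [-0.5, 0, 1], "grip": -1}
    - {"rot": [0, 0, 0], "linear": [0, 0, 0], "grip": -1}

```text
time: 31.75
position: [0.6599, 0.1132, 0.0908]
tool_rot: [-3.139, -0.532, 0.128]
force: [-1.4, -0.3, -0.4]
width: 0.0248
```

Call:
servo_tool:
  increments:
    - {"rot": [0, 0, 0], "linear": [-0.5, 0, 1], "grip": -1}
    - {"rot": [0, 0, 0], "linear": [0, 0, 0], "grip": -1}

```text
time: 31.92
position: [0.6607, 0.1134, 0.0906]
tool_rot: [-3.139, -0.534, 0.128]
force: [-1.7, 0.6, 4.0]
width: 0.0253
```

Call:
servo_tool:
  increments:
    - {"rot": [0, 0, 0], "linear": [-0.5, 0, 1], "grip": -1}
    - {"rot": [0, 0, 0], "linear": [0, 0, 0], "grip": -1}

```text
time: 32.08
position: [0.6616, 0.1135, 0.0908]
tool_rot: [-3.139, -0.537, 0.128]
force: [-1.9, -0.4, 8.3]
width: 0.0248
```

Floor contact, so I'll release with a small opening and retreat along the tool.

Call:
servo_tool:
  increments:
    - {"rot": [0, 0, 0], "linear": [0.5, 0, -1], "grip": -1}
    - {"rot": [0, 0, 0], "linear": [0, 0, 0], "grip": -0.35}
    - {"rot": [0, 0, 0], "linear": [0, 0, 0], "grip": -0.25}
    - {"rot": [0, 0, 0], "linear": [0, 0, 0], "grip": -0.15}
    - {"rot": [0, 0, 0], "linear": [0, 0, 0], "grip": -0.15}
    - {"rot": [0, 0, 0], "linear": [0, 0, 0], "grip": -0.15}

```text
time: 32.58
position: [0.6595, 0.1131, 0.089]
tool_rot: [-3.139, -0.531, 0.128]
force: [-0.1, -0.4, -0.3]
width: 0.0387
```

Call:
servo_tool:
  increments:
    - {"rot": [0, 0, 0], "linear": [0, 0, -8], "grip": -0.15}
    - {"rot": [0, 0, 0], "linear": [0, 0, -12], "grip": -0.15}
    - {"rot": [0, 0, 0], "linear": [0, 0, -20], "grip": -0.15}
    - {"rot": [0, 0, 0], "linear": [0, 0, -30], "grip": -0.15}
    - {"rot": [0, 0, 0], "linear": [0, 0, -30], "grip": -0.15}
    - {"rot": [0, 0, 0], "linear": [0, 0, -35], "grip": 0}
    - {"rot": [0, 0, 0], "linear": [0, 0, -35], "grip": 0}
    - {"rot": [0, 0, 0], "linear": [-30, 0, -20], "grip": 0}

```text
time: 33.25
position: [0.5434, 0.098, 0.2475]
tool_rot: [-3.138, -0.549, 0.127]
force: [0.8, 1.5, 2.0]
width: 0.0457
```

Call:
servo_tool:
  increments:
    - {"rot": [0, 0, 0], "linear": [-35, 0, -15], "grip": 0}
    - {"rot": [0, 0, 0], "linear": [-35, 0, -15], "grip": 0}
    - {"rot": [0, 0, 0], "linear": [-35, 0, -15], "grip": 0}
    - {"rot": [0, 0, 0], "linear": [0, 0, 0], "grip": 0}

```text
time: 33.58
position: [0.4182, 0.0814, 0.2213]
tool_rot: [-3.14, -0.527, 0.128]
force: [-0.0, -0.7, -0.7]
width: 0.0455
```

```bash
python3 - <<'E'
from go import *
from h import *
np.set_printoptions(precision=4,suppress=True)
print(observe()["time"],observe()["position"])
ly=np.array([-lx[1],lx[0],0])
P={}
for n in ["side","scene"]:
    pic,d=snapshot(n);cv2.imwrite(f"pics/{n}21.png",pic[:,:,::-1])
    P[n]=cloud(d,camera_params(n)).reshape(-1,3);P[n]=P[n][~np.isnan(P[n][:,0])]
    P[n+"0"]=np.load(f"pics/{n}W.npy").reshape(-1,3);P[n+"0"]=P[n+"0"][~np.isnan(P[n+"0"][:,0])]
A=np.concatenate([P["side"],P["scene"]]);A0=np.concatenate([P["side0"],P["scene0"]])
def top(A,c,z0,z1,r=.035):
    m=(np.hypot(A[:,0]-c[0],A[:,1]-c[1])<r)&(A[:,2]>z0)&(A[:,2]<z1);Q=A[m]
    rc=cv2.minAreaRect((Q[:,:2]*1000).astype(np.float32)); return np.round(rc[0],1),np.round(rc[1],1),np.round(np.percentile(Q[:,2],[50,98]),4),m.sum()
for nm,c,h in [("can",(.668,-.0714),.139),("jar",(.652,.0527),.134),("carton",(.636,.1736),.144)]:
    print(nm,"now",top(A,c,h-.008,h+.008),"start",top(A0,c,h-.008,h+.008))
for nm,c,L,bod in [("oc",(.660,-.0094),.145,.105),("sq",(.644,.113),.130,.09)]:
    print(nm,"cap",top(A,c,L+.004-.006,L+.014,.025),"body",top(A,c,bod-.03,bod+.004,.034),"low",top(A,c,.03,.06,.034))
a=cv2.imread("pics/side21.png")[90:250,180:330];b=cv2.imread("pics/scene21.png")[150:310,200:350]
cv2.imwrite("pics/c21.png",cv2.resize(np.hstack([a,b]),None,fx=2.6,fy=2.6,interpolation=cv2.INTER_CUBIC))
E
```

```text
33.5833 [0.4182 0.0814 0.2213]
can now (array([666.9, -70.9]), array([46.3, 47.4]), array([0.1383, 0.1416]), np.int64(289)) start (array([667.7, -71.7]), array([44.7, 47.3]), array([0.1383, 0.1412]), np.int64(290))
jar now (array([650.8,  52. ]), array([42.9, 43.6]), array([0.1332, 0.1367]), np.int64(246)) start (array([650.8,  53.6]), array([40.8, 47.3]), array([0.1334, 0.1365]), np.int64(247))
carton now (array([635.5, 174.7]), array([50.6, 47.7]), array([0.1433, 0.1465]), np.int64(362)) start (array([635.4, 172.8]), array([49.6, 52.5]), array([0.1433, 0.1466]), np.int64(361))
oc cap (array([660.5,  -7.6]), array([22.6, 24.9]), array([0.1465, 0.1507]), np.int64(40)) body (array([660.4,  -8.3]), array([46.8, 46.6]), array([0.0953, 0.1087]), np.int64(204)) low (array([659.6,  -6.7]), array([43.5, 50.5]), array([0.045 , 0.0597]), np.int64(147))
sq cap (array([643.3, 114.4]), array([25.3, 24.4]), array([0.131, 0.135]), np.int64(36)) body (array([642.7, 112.9]), array([48.8, 45.5]), array([0.0812, 0.0935]), np.int64(239)) low (array([642.2, 112.7]), array([48.6, 45.3]), array([0.0456, 0.0595]), np.int64(163))
```

View pics/c21.png

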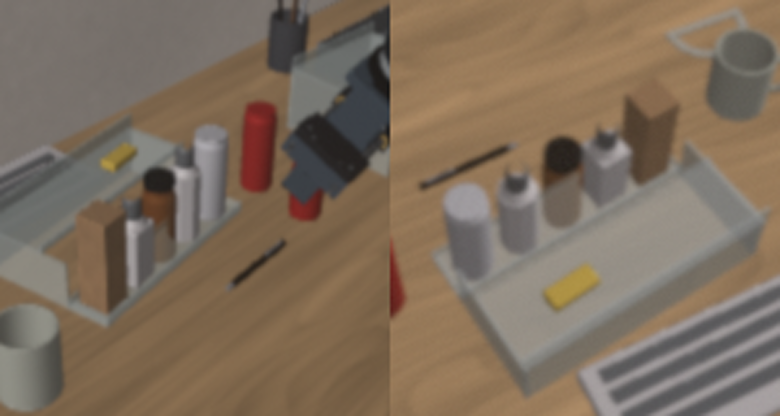

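View pics/scene21.png

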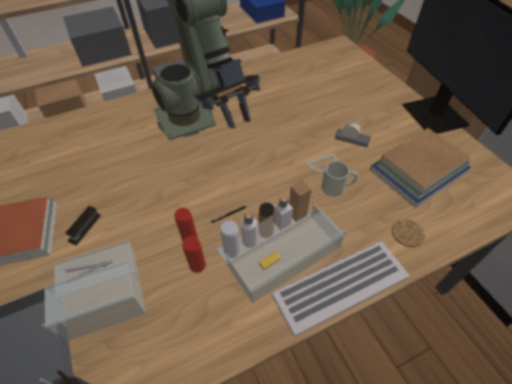

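Both bottles stand upright in the lane at scene (249,229) and (283,212). Cap tops are at 0.149 and 0.134 m as expected, and the neighbours and the rest are unmoved. Handing in.

```bash
python3 -c "
from cell import *
print(hand_in())"
```

```text
the job is handed in; nothing more can be done
None
```

Both bottles are standing in the lane, cap up: the octagon in the right gap (between can and jar) and the square in the left gap (between jar and carton). I handed in at about 34 s of the 72 s limit. The hand-in gives no verdict.

**How it went**
- **Grip:** I gripped each bottle by its cap with the tool leaning, turned it upright, slid it in from the front and lowered it until the force showed floor contact. I then opened a few millimetres and backed away along the tool.
- **Square bottle:** its cap end lay near the mug, so I first shifted it about 13 cm to open desk.

**Last checks**
- **Position:** in the camera depth, both bottles are within about 3 mm of the gap middles.
- **Height and tilt:** cap tops are at about 0.149 m (octagon) and 0.134 m (square), the heights expected with the foot on the lane floor. Top and bottom of each bottle line up to within about 2 mm.
- **Neighbours:** can, jar and carton differ from their starting measurements by 2 mm or less, within measurement noise.
- **Other items:** I checked these by eye only. The mug, pencil, protractor, eraser, compass, stapler and tape look unmoved.

**What disagreed**
- **Finger length:** the fingers really end about 28 mm short of the reported TCP. My first close on the octagon therefore shut on air; nothing was disturbed and I corrected for it.
- **Slip:** the octagon turned about 0.1 rad in the grip while being lifted. I measured this and corrected it before placing.

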